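Put the plug gauges away and shut their case

ROBOT

A 7-joint arm with a two-finger parallel gripper is mounted at the origin on a cart in front of the work surface, level with it; the furniture and walls round the work are solid. World frame = base frame: x ahead of the robot, y to its left, z up, the work surface at z = 0. Lengths are in mm, angles in rad, forces in N, time in s.
With the tool pointing down it reaches from about 425 to 950 mm from the base axis. Payload 16.7 kg.
Tool frame: the origin (TCP) lies at the very end of the fingers, on their centre line; the grasp point (between the pads) lies 19 mm behind it (bot.grip_depth is the distance from the TCP to the grasp point, in mm); z points along the fingers, y is the direction in which the jaws open and shut (so a half turn about z gives the same grasp; the last joint's range is limited). The gripper opens to 94 mm and grips with 3 to 60 N. Pads are 16 mm wide; open, the fingers measure 119 mm over their backs; the gripper's body (75 mm by 177 mm) begins 78 mm behind the grasp point.
Start: joints at [-1.423, 0.426, 0.074, 1.606, -0.034, 1.111, -0.067], TCP at [198.061, 645.249, 205.467] pointing down, gripper open.
Joint ranges: [-2.85, 2.85], [-0.5, 2.14], [-1.23, 1.37], [0.21, 2.46], [-1.02, 4.16], [0.16, 2.05], [-2.73, 2.73]. Speed limits (rad/s): [1.89, 1.89, 2.39, 2.39, 3.01, 3.01, 3.01].

INTERFACE

Orientations are given as [roll, pitch, yaw] about the fixed x, y, z axes, in that order (R = Rz(yaw) Ry(pitch) Rx(roll)).
In Python, from station import read_state, eyes, bot gives the robot as it stands.
- The arm moves only by the shell command python3 -m handwheel 'ROWS' [FORCE]. ROWS is JSON, a list of rows, each a list of 7 numbers: the turn, a rotation vector about the tool's x, y, z in degrees, then the shift along the tool's x, y, z in mm, then the finger opening in mm, from 0 to 94. In form: [[rx, ry, rz, dx, dy, dz, fingers], ...]. A call has 1 to 12 rows; each row shifts and turns the commanded pose from where the row before left it, along the tool's axes as they then stand; what a row does not reach is not made up. A row lasts 1/12 s, in which the tool goes at most 41.7 mm and 7.16 degrees, less where a joint would pass 70% of its speed; a pose out of reach is approached as far as the arm can. A call with a gripper value outside its range is refused whole. The fingers move at their own pace and stop on an object; FORCE is the grip in N (left out, the last holds). Time passes only in rows, so rows that do not move let the fingers close. It gives the time, the measured TCP pose, the force and the opening at its end, in the units of the state.
- read_state(): the state, without advancing time (a new reading comes with each control period).
- eyes.grab_frame(name): name is "scene" or "top" or "wrist"; returns the picture (400x640x3 uint8, red, green, blue); there is no depth.
- eyes.get_calibration(name): a dict with "mtx" (3x3 intrinsics, pixels), "D" ([k1, k2, p1, p2, k3] as OpenCV has them; the pictures are not rectified), "R" (3x3) and "t" (3): a world point X has camera coordinates R X + t. Camera axes: x right, y down, z forward; pixel columns grow to the right and rows downward; lengths in mm; the calibration is good to about 2 mm. A picture is of the moment at which its call begins: read the wrist's pose just before it. get_calibration takes no time and is no camera call; for the wrist camera it gives the pose at the moment of the call.
- bot.close_job(): hands the job in, once; it reports no verdict.
The state is a dict: "time": time; "joints": joint angles; "joint_velocities": joint speeds; "tau": joint torques, N m; "tcp_pos": TCP position; "eef_rot": TCP orientation; "wrist_force": force on the tool from outside, world axes, zero at the start; "torque": the same for the moment, N m; "gripper_width": opening from 0.0 (shut) to 1.0 (fully open).
Only numpy, scipy, OpenCV 4.12 (cv2) and the standard library are available. Lean on these libraries where they do the work, as an engineer would, in place of code of your own. Each camera call takes 0.05 s, during which the arm holds its last target.

TASK

Put the plug gauges that lie on the bench back into their case: snap each handle down into the spring clips of its own place, plug to the back, thinnest plug at the left and thickest at the right, each in the place whose notch suits its plug (leave the place of a missing gauge empty). When they are all in, push the locked lid stay down at its knuckle to break it, then lower the lid slowly and gently until it is fully shut.

Things in the scene. Friction and masses are not known exactly. Their poses are not given: they have to be found in the camera images.
- gauge_10: plug gauge with the thinnest plug, 0.08 to 0.18 kg: square grey handle 20 x 20 x 100 mm, on its +x end a round steel plug, diameter 10 mm, 30 mm long. Origin: centre of the handle; x along the handle to the plug, z up. Starts on the bench, plug pointing roughly to the robot's right. May be absent.
- gauge_15: plug gauge with the second thinnest plug, 0.08 to 0.18 kg: square grey handle 20 x 20 x 100 mm, on its +x end a round steel plug, diameter 15 mm, 30 mm long. Origin: centre of the handle; x along the handle to the plug, z up. Starts on the bench, plug pointing roughly to the robot's right. May be absent.
- gauge_20: plug gauge with the second thickest plug, 0.08 to 0.18 kg: square grey handle 20 x 20 x 100 mm, on its +x end a round steel plug, diameter 20 mm, 30 mm long. Origin: centre of the handle; x along the handle to the plug, z up. Starts on the bench, plug pointing roughly to the robot's right. May be absent.
- gauge_25: plug gauge with the thickest plug, 0.08 to 0.18 kg: square grey handle 20 x 20 x 100 mm, on its +x end a round steel plug, diameter 25 mm, 30 mm long. Origin: centre of the handle; x along the handle to the plug, z up. Starts on the bench, plug pointing roughly to the robot's right; the thick plug props that end up 2.5 mm. May be absent.
- place_0 (a point): place 1 of 4 from the left, for the 10 mm gauge: the point 78 mm above the bench, 10 mm above the rail tops, where the centre of the handle belongs. x to the back of the case (plug end; its notch there is 16 mm wide), y to the left, z up.
- place_1 (a point): place 2 of 4 from the left, for the 15 mm gauge: the point 78 mm above the bench, 10 mm above the rail tops, where the centre of the handle belongs. x to the back of the case (plug end; its notch there is 21 mm wide), y to the left, z up.
- place_2 (a point): place 3 of 4 from the left, for the 20 mm gauge: the point 78 mm above the bench, 10 mm above the rail tops, where the centre of the handle belongs. x to the back of the case (plug end; its notch there is 26 mm wide), y to the left, z up.
- place_3 (a point): place 4 of 4 from the left, for the 25 mm gauge: the point 78 mm above the bench, 10 mm above the rail tops, where the centre of the handle belongs. x to the back of the case (plug end; its notch there is 31 mm wide), y to the left, z up.
- case: fixed grey steel gauge case, 200 deep (x) x 250 wide (y) x 75 mm high to the rim, walls 6 mm, floor 8 mm, open on top under its raised lid. Origin: middle of its underside; x to the back (hinge side), y to its left, z up. The four places lie side by side, 50 mm apart in y; handles lie along x, their tops 13 mm above the rim.
- rails (a point): middle of the two aluminium rails, at their top: each 16 mm wide, along y, 30 mm in front of and behind this point, 68 mm above the bench. On each rail every place has a pair of spring jaws 12 mm wide in x, 36 mm high: mouth 28 mm wide at the top, 16 mm between the noses at 24 mm height, 21 mm below. The middle 48 mm of a handle stays free for fingers.
- comb (a point): middle of the top of the black comb behind the rear rail, 16 mm above the rails: one open-topped notch per plug, 56 to 82 mm behind the places' points. End stop bars 14 mm above the rails, 56 mm in front and 86 mm behind the points, leave a gauge 6 mm of play each way. A level handle pushed straight down over its place, 5 to 20 N, spreads the jaws, which snap over its top.
- lid (a joint): lid angle, rad: 0 = standing 95 degrees open, held by the locked stay; grows as it comes down, 1.658 = fully shut. Stiff friction hinge (0.75 N m): the lid (0.5 kg, a flat pan 208 x 258 mm, 39 mm deep with thin side walls) stays wherever it is left and takes about 4 to 5 N near its front edge to move.
- lid_front (a point): middle of the lid's front edge on its outer face (the face that is on top when shut), 204 mm from the hinge line; while the lid stands open this is its top edge, about 275 mm above the bench, and the outer face looks away from the robot.
- lid_hinge (a point): middle of the hinge line at the back of the case, 75 mm above the bench; the axis runs along the case's y. The lid's flat outer face lies 39 mm from the axis: behind it while open, above it when shut.
- stay (a joint): angle of the stay's lower strip, rad: 0 = locked (knuckle past the straight line, on its stop: the lid cannot come down); grows as the strip swings down and the stay folds, about 2.7 with the lid shut. Pushing the knuckle down with 3 to 8 N breaks it; 30 mm down it reads about 0.5 and the lid has come a little way down. It then folds by itself as the lid comes down.
- stay_pivot (a point): pivot of the stay's lower strip (65 mm long) on the right (-y) outside of the case, 165 mm in front of the hinge line and as high. The upper strip, 128 mm, is pivoted on the lid 85 mm from the hinge. Both swing in the upright plane along the case's x, and meet at the knuckle.
- knuckle (a point): middle of the black round thumb stud on the stay's knuckle: 18 mm in diameter, sticking out 46 mm to the right along the case's -y; the point is on its axis, 30 mm outside the strip, about 109 mm above the bench while locked. Its top is the place to push down; the strip's angle is then 0.56 rad above level.

How it is judged:
By the outcome, as a careful person would: the job done as asked, in the order asked, and still so for the second after the job is handed in, with the robot touching nothing.
Of gauge_10, gauge_15, gauge_20, gauge_25 only 3 to 4 are there at a start; the rules pass over those that are not, and their reading is None.
At some moment in a run one of gauge_10, gauge_15, gauge_20, gauge_25 may be knocked a few centimetres aside while the robot is not near it.
Once in a run the grip may slacken for a moment while it holds something.
It also fails if it takes over 200 s, if anything falls off the work surface, if the arm or the gripper's body presses on something with over 40 N, if the wrist force passes 120 N, or if a joint passes its speed limit or range.

## Working session

There is one attempt and no reset: what is moved stays moved. The work goes in short steps, Python scripts to look and compute and a shell command to move; the robot and the scene stay as the last step left them, time stands still between calls to the robot, and variables do not carry over. Pictures are saved under pics/ and viewed, and the job is handed in when it is done.

```bash
ls; mkdir -p pics; python3 - <<'E'
from station import read_state, eyes, bot
import cv2
s=read_state(); print(s)
for n in ("scene","top","wrist"):
    c=eyes.get_calibration(n); print(n,c)
    cv2.imwrite(f"pics/{n}0.png",cv2.cvtColor(eyes.grab_frame(n),cv2.COLOR_RGB2BGR))
E
```

```text
pics
{'time': 0.0, 'joints': array([-1.42252409,  0.4267138 ,  0.0738682 ,  1.60661956, -0.03408673,
        1.11080675, -0.06712201]), 'joint_velocities': array([ 0.0007231 ,  0.00059094,  0.00108051, -0.00077121, -0.00068378,
       -0.00042523, -0.00083748]), 'tau': array([-3.12145086e-03, -9.35803771e+01,  3.66501153e+00, -4.54181564e+01,
       -4.90485679e-02,  2.08206422e-02,  1.12619286e-04]), 'tcp_pos': array([197.95307893, 644.852072  , 204.78274906]), 'eef_rot': array([-3.14030986e+00,  1.12952446e-04,  2.84375656e+00]), 'wrist_force': array([ 0.71246378, -0.6808649 , -0.24877833]), 'torque': array([ 0.01056913,  0.00331733, -0.04588589]), 'gripper_width': 1.0023118293585476}
scene {'mtx': array([[376.82273782,   0.        , 316.00908313],
       [  0.        , 376.82273782, 192.99783493],
       [  0.        ,   0.        ,   1.        ]]), 'D': array([-0.00862115,  0.        ,  0.        ,  0.        ,  0.        ]), 'R': array([[ 0.78035566, -0.62522166, -0.01195498],
       [-0.30943812, -0.3694637 , -0.87621038],
       [ 0.54340878,  0.68745505, -0.4817805 ]]), 't': 
[... 300 characters left out ...]
'R': array([[-0.00665469, -0.9993676 , -0.03493023],
       [-0.99852913,  0.0085206 , -0.0535442 ],
       [ 0.05380797,  0.03452253, -0.99795436]]), 't': array([111.79727576, 562.01816253, 998.06299696])}
wrist {'mtx': array([[284.36567129,   0.        , 319.76057756],
       [  0.        , 284.36567129, 198.53350501],
       [  0.        ,   0.        ,   1.        ]]), 'D': array([-0.04125466,  0.        ,  0.        ,  0.        ,  0.        ]), 'R': array([[ 2.92795776e-01,  9.56175002e-01, -8.24196069e-06],
       [ 9.30563272e-01, -2.84951081e-01,  2.29901890e-01],
       [ 2.19824091e-01, -6.73219719e-02, -9.73213810e-01]]), 't': array([-674.17702656,  -24.55175447,  389.43057374])}
```

View pics/scene0.png

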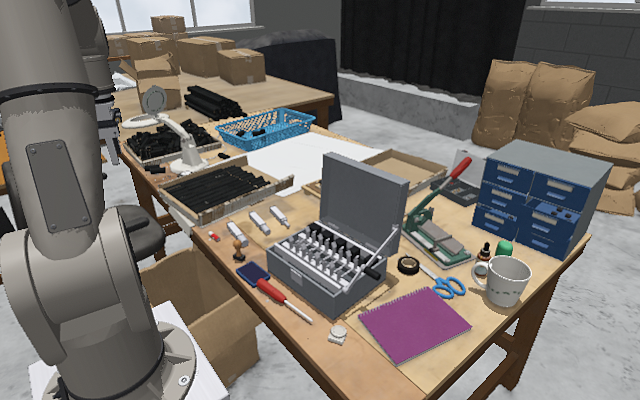

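View pics/top0.png

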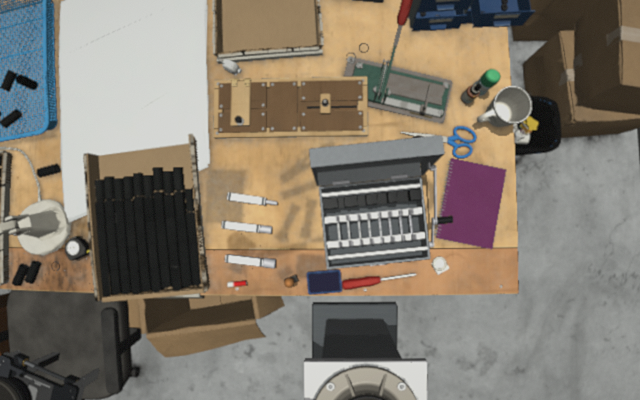

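View pics/wrist0.png

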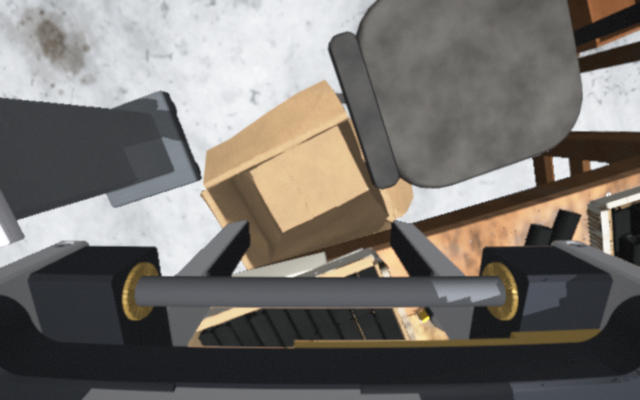

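Three gauges lie on the bench in the top view, near (252,199), (246,228) and (250,261), with plugs to the right. The case is near (375,215) and the knuckle stud near (445,219). I'll enlarge these areas.

```bash
cat > h.py <<'E'
import numpy as np, cv2
from station import read_state, eyes, bot
from scipy.spatial.transform import Rotation as Ro
def ray(cal,px):
    p=cv2.undistortPoints(np.array([[px]],float),cal['mtx'],np.array(cal['D']))[0,0]
    d=cal['R'].T@np.array([p[0],p[1],1.]); o=-cal['R'].T@cal['t']; return o,d/np.linalg.norm(d)
def onz(cal,px,z):
    o,d=ray(cal,px); return o+d*(z-o[2])/d[2]
def proj(cal,X):
    return cv2.projectPoints(np.array(X,float).reshape(-1,1,3),cv2.Rodrigues(cal['R'])[0],cal['t'].astype(float),cal['mtx'],np.array(cal['D']))[0][:,0]
def tri(c1,p1,c2,p2):
    o1,d1=ray(c1,p1);o2,d2=ray(c2,p2)
    A=np.c_[d1,-d2]; s=np.linalg.lstsq(A,o2-o1,rcond=None)[0]
    a,b=o1+s[0]*d1,o2+s[1]*d2; return (a+b)/2,np.linalg.norm(a-b)
def save(im,name): cv2.imwrite(f'pics/{name}.png',cv2.cvtColor(im,cv2.COLOR_RGB2BGR))
def crop(im,x0,x1,y0,y1,k,name): save(cv2.resize(im[y0:y1,x0:x1],None,fx=k,fy=k,interpolation=cv2.INTER_CUBIC),name)
def Rt(): 
    s=read_state(); return s['tcp_pos'],Ro.from_euler('xyz',s['eef_rot']).as_matrix(),s
def need(target,yaw=None,roll=np.pi,pitch=0):
    """tool-frame turn (deg rotvec) and shift(mm) from measured pose; shift in current axes"""
    p,R,s=Rt()
    T=Ro.from_euler('xyz',[roll,pitch,yaw]) if yaw is not None else Ro.from_matrix(R)
    rv=np.degrees((Ro.from_matrix(R).inv()*T).as_rotvec())
    d=np.array(target)-p
    print('t',round(s['time'],2),'tcp',p.round(1),'rpy',s['eef_rot'].round(3),'F',s['wrist_force'].round(1),'w',round(s['gripper_width'],3))
    print('turn',rv.round(1),'shift now-axes',(R.T@d).round(1),'shift target-axes',(T.as_matrix().T@d).round(1))
E
python3 - <<'E'
from h import *
im=cv2.cvtColor(cv2.imread('pics/top0.png'),cv2.COLOR_BGR2RGB)
crop(im,210,310,180,280,6,'topg'); crop(im,300,460,130,270,5,'topc')
im=cv2.cvtColor(cv2.imread('pics/scene0.png'),cv2.COLOR_BGR2RGB)
crop(im,200,420,145,325,3.6,'scc')
c=eyes.get_calibration('top')
for p in [(252,199),(246,228),(250,261),(375,215)]: print(onz(c,p,20).round())
E
```

```text
[569. 288.  20.]
[495. 303.  20.]
[411. 293.  20.]
[526. -26.  20.]
```

View pics/topg.png

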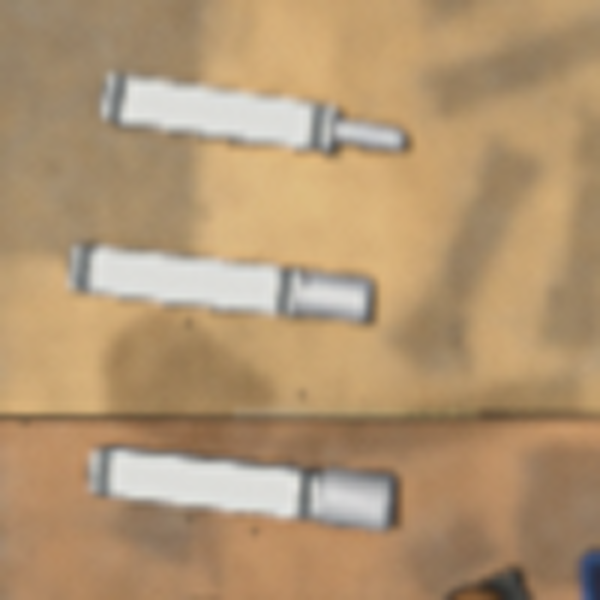

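View pics/topc.png

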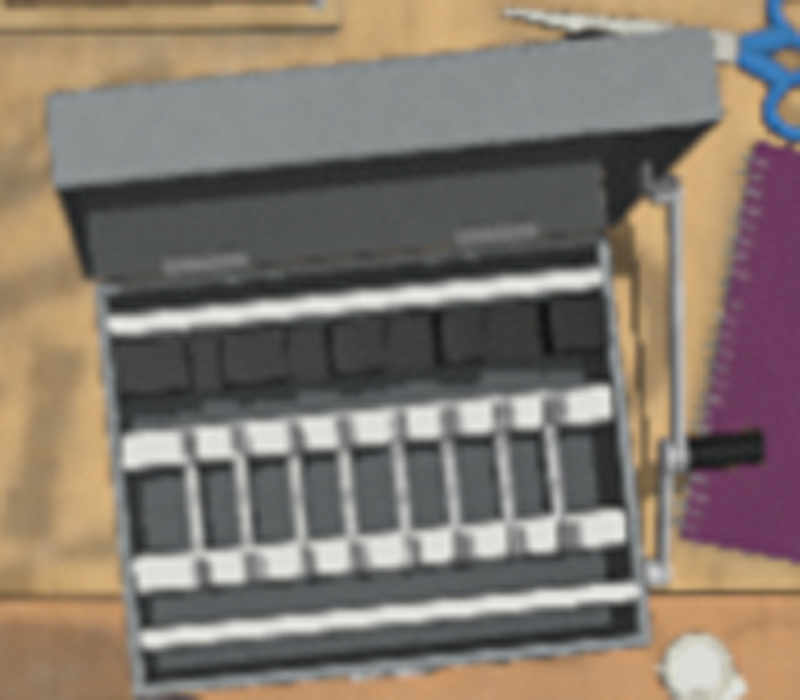

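View pics/scc.png

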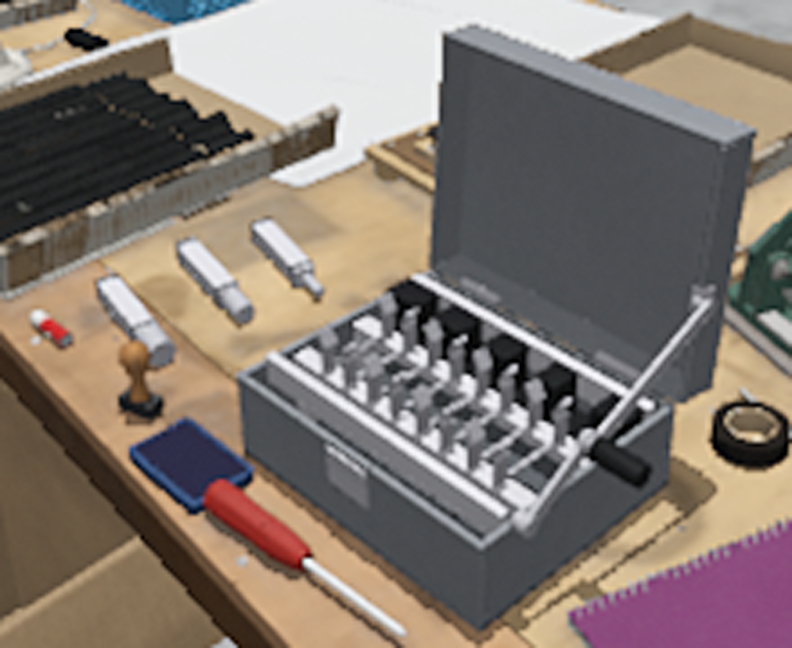

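```bash
python3 - <<'E'
from h import *
im=cv2.imread('pics/top0.png'); c=eyes.get_calibration('top')
hsv=cv2.cvtColor(im,cv2.COLOR_BGR2HSV)
m=((hsv[...,1]<40)&(hsv[...,2]>110)).astype(np.uint8); m[:, :205]=0;m[:,300:]=0;m[:180]=0;m[280:]=0
n,l,st,ce=cv2.connectedComponentsWithStats(m)
for i in range(1,n):
    if st[i,4]<100: continue
    ct=cv2.findContours((l==i).astype(np.uint8),0,2)[0][0]
    (cx,cy),(w,h),a=cv2.minAreaRect(ct); bp=cv2.boxPoints(((cx,cy),(w,h),a))
    print((cx,cy),w,h,a, [onz(c,p,18).round(1)[:2] for p in bp], onz(c,(cx,cy),18).round(1))
# case rim corners by hand
k=lambda x,y:(x/5+300-.4,y/5+130-.4)
P=[onz(c,k(*p),75) for p in [(140,690),(648,640),(97,285),(608,238)]]
for p in P: print(p.round(1))
print('w',np.linalg.norm(P[0]-P[1]),np.linalg.norm(P[2]-P[3]),'d',np.linalg.norm(P[0]-P[2]),np.linalg.norm(P[1]-P[3]))
w=eyes.get_calibration('wrist'); p,R,s=Rt(); cam=-w['R'].T@w['t']; print('cam in tool',R.T@(cam-p), 'camaxis in tool',R.T@w['R'][2])
E
```

```text
(251.489990234375, 199.0699920654297) 49.92174530029297 8.202439308166504 8.130102157592773 [array([568.5, 355.8]), array([589.5, 352.8]), array([570.1, 223.9]), array([549.3, 226.9])] [569.3 289.5  18. ]
(246.39024353027344, 226.98779296875) 49.80462646484375 8.061501502990723 6.34019136428833 [array([494.6, 368.6]), array([515.3, 366.3]), array([500.6, 237.3]), array([480.1, 239.6])] [497.6 302.6  18. ]
(249.58702087402344, 260.68792724609375) 49.89301300048828 9.055316925048828 6.115502834320068 [array([406.5, 360.3]), array([429.6, 357.7]), array([416.2, 229.1]), array([393.3, 231.6])] [411.4 294.3  18. ]
[400.2  93.6  75. ]
[ 422.3 -149.1   75. ]
[594.5 112.9  75. ]
[ 615.  -133.4   75. ]
w 243.715220323732 247.19512476181927 d 195.26350927522603 193.4097032324603
cam in tool [  66.10735721   -0.67103993 -179.8223128 ] camaxis in tool [-0.229805    0.00130984  0.97323581]
```

```bash
python3 -c "
from h import *
need([480,290,260],np.radians(83)); need([480,290,260])"
```

```text
t 0.15 tcp [198.  644.9 204.9] rpy [-3.141  0.     2.844] F [-0.3 -0.4 -0.8] w 0.999
turn [-0.   0.  79.9] shift now-axes [-373.8 -256.6  -54.8] shift target-axes [-317.9  323.2  -55.1]
t 0.15 tcp [198.  644.9 204.9] rpy [-3.141  0.     2.844] F [-0.3 -0.4 -0.8] w 0.999
turn [0. 0. 0.] shift now-axes [-373.8 -256.6  -54.8] shift target-axes [-373.8 -256.6  -54.8]
```

```bash
python3 -m handwheel '[[0,0,0,-31,-21.4,-4.6,94],[0,0,0,-31,-21.4,-4.6,94],[0,0,0,-31,-21.4,-4.6,94],[0,0,0,-31,-21.4,-4.6,94],[0,0,0,-31,-21.4,-4.6,94],[0,0,0,-31,-21.4,-4.6,94],[0,0,0,-31,-21.4,-4.6,94],[0,0,0,-31,-21.4,-4.6,94],[0,0,0,-31,-21.4,-4.6,94],[0,0,0,-31,-21.4,-4.6,94],[0,0,0,-31,-21.4,-4.6,94],[0,0,0,-31,-21.4,-4.6,94]]' 60
python3 -m handwheel '[[0,0,6.7,0,0,0,94],[0,0,6.7,0,0,0,94],[0,0,6.7,0,0,0,94],[0,0,6.7,0,0,0,94],[0,0,6.7,0,0,0,94],[0,0,6.7,0,0,0,94],[0,0,6.7,0,0,0,94],[0,0,6.7,0,0,0,94],[0,0,6.7,0,0,0,94],[0,0,6.7,0,0,0,94],[0,0,6.7,0,0,0,94],[0,0,6.7,0,0,0,94]]'
python3 -c "
from h import *
need([480,290,260],np.radians(83)); save(eyes.grab_frame('wrist'),'w1');print(read_state()['joints'].round(2))"
```

```text
time: 1.15
tcp_pos: [479.1, 288.9, 260.9]
eef_rot: [3.141, -0.0, 2.844]
wrist_force: [1.0, 0.2, 0.5]
gripper_width: 0.999
time: 2.15
tcp_pos: [478.2, 290.5, 260.5]
eef_rot: [-3.141, 0.0, 1.435]
wrist_force: [0.5, 0.4, -0.4]
gripper_width: 0.997
t 2.15 tcp [478.2 290.5 260.5] rpy [-3.141  0.     1.435] F [ 0.5  0.4 -0.4] w 0.997
turn [-0.   0.  -0.8] shift now-axes [-0.3  1.9  0.5] shift target-axes [-0.3  1.9  0.5]
[-1.05  0.2   0.46  1.82 -0.1   1.14 -0.71]
```

View pics/w1.png

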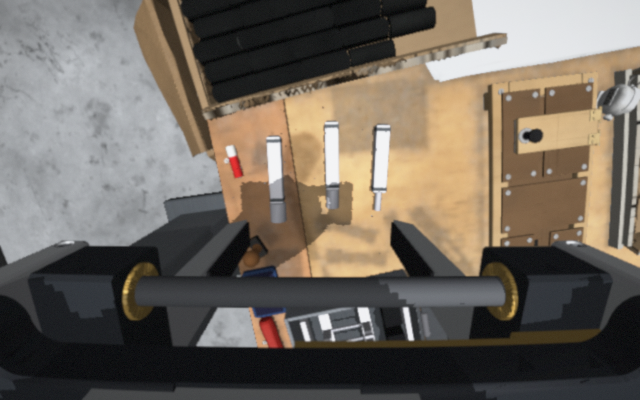

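```bash
python3 -c "
from h import *
im=cv2.cvtColor(cv2.imread('pics/w1.png'),cv2.COLOR_BGR2RGB); crop(im,255,405,110,230,5,'w1z')"
```

```text
(no output)
```

View pics/w1z.png

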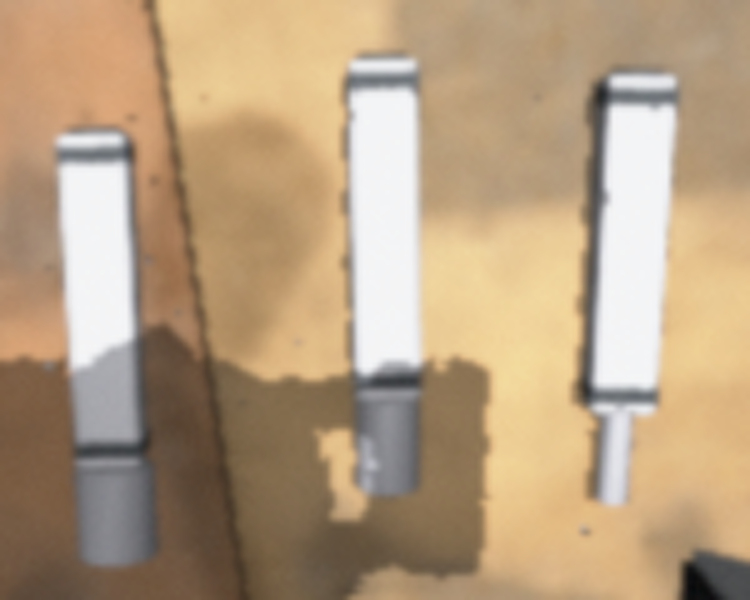

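```bash
python3 - <<'E'
from h import *
w=eyes.get_calibration('wrist'); t=eyes.get_calibration('top')
k=lambda x,y:((x+.5)/5+255-.5,(y+.5)/5+110-.5)
kt=lambda x,y:((x+.5)/6+210-.5,(y+.5)/6+180-.5)
G={'10':[(642,73),(624,410)],'20':[(383,57),(389,390)],'25':[(94,135),(111,460)]}
T={'10':[(108,97),(333,131)],'20':[(78,268),(292,293)],'25':[(97,470),(312,494)]}
for g in G:
    a,b=[onz(w,k(*p),20 if g!='25' else 21.5)[:2] for p in G[g]]
    c,d=[onz(t,kt(*p),20)[:2] for p in T[g]]
    f=lambda a,b:((a+b)/2).round(1).tolist()+[round(np.linalg.norm(b-a),1),round(np.degrees(np.arctan2(*(b-a)[::-1])),1)]
    print(g,'wrist',f(a,b),'top',f(c,d))
E
```

```text
10 wrist [572.0, 304.2, np.float64(99.0), np.float64(-98.7)] top [570.6, 302.7, np.float64(99.1), np.float64(-99.0)]
20 wrist [500.7, 319.9, np.float64(97.1), np.float64(-96.7)] top [499.4, 317.9, np.float64(93.7), np.float64(-96.8)]
25 wrist [414.7, 310.7, np.float64(96.6), np.float64(-97.3)] top [413.5, 309.4, np.float64(93.5), np.float64(-96.1)]
```

```bash
python3 -m handwheel '[[0,0,0,-28,1.5,-6,94],[0,0,0,-28,1.5,-6,94],[0,0,0,-28,1.5,-6,94],[0,0,0,-28,1.5,-6,94],[0,0,0,-28,1.5,-6,94],[0,0,0,-28,1.5,-6,94],[0,0,0,-28,1.5,-6,94],[0,0,0,-28,1.5,-6,94],[0,0,0,-28,1.5,-6,94],[0,0,0,-28,1.5,-6,94],[0,0,0,-28,1.5,-6,94]]' 
python3 -m handwheel '[[0,0,-7,0,0,0,94],[0,0,-7,0,0,0,94],[0,0,-7,0,0,0,94],[0,0,-7,0,0,0,94],[0,0,-7,0,0,0,94],[0,0,-7,0,0,0,94],[0,0,-7,0,0,0,94],[0,0,-7,0,0,0,94],[0,0,-7,0,0,0,94],[0,0,-7,0,0,0,94],[0,0,-7,0,0,0,94],[0,0,-7,0,0,0,94]]'
python3 -m handwheel '[[0,0,-7,0,0,0,94],[0,0,-7,0,0,0,94],[0,0,-5,0,0,0,94],[0,0,0,0,0,0,94]]'
python3 -c "
from h import *
need([480,-20,330],3.236); save(eyes.grab_frame('wrist'),'w2');print(read_state()['joints'].round(2))"
```

```text
time: 3.12
tcp_pos: [454.2, -18.4, 327.0]
eef_rot: [3.142, -0.0, 1.444]
wrist_force: [0.8, -0.6, -0.1]
gripper_width: 0.998
time: 4.12
tcp_pos: [454.5, -17.0, 326.6]
eef_rot: [-3.142, -0.0, 2.916]
wrist_force: [-0.9, -0.1, 0.4]
gripper_width: 0.997
time: 4.45
tcp_pos: [454.5, -17.0, 326.7]
eef_rot: [3.141, -0.0, -3.038]
wrist_force: [0.6, -0.3, -0.6]
gripper_width: 1.006
t 4.45 tcp [454.5 -17.  326.7] rpy [ 3.141 -0.    -3.038] F [ 0.6 -0.3 -0.6] w 1.006
turn [ 0.  -0.   0.6] shift now-axes [-25.   -5.7  -3.3] shift target-axes [-25.1  -5.4  -3.3]
[-1.   -0.13  0.83  1.95  0.1   1.29  1.47]
```

View pics/w2.png

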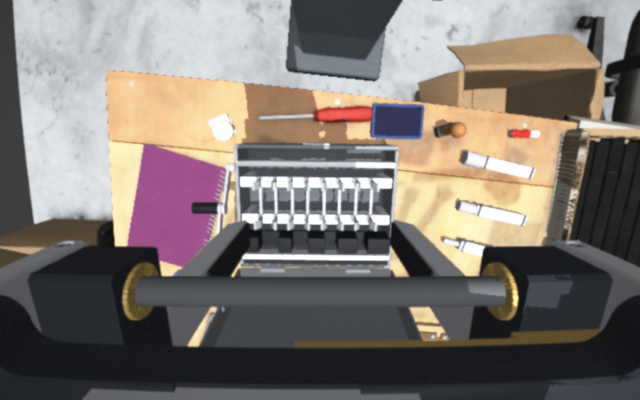

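The wrist view shows the whole case at (235-398, 143-270), with the knuckle stud at about (205,208). I'll zoom in on it.

```bash
python3 -c "
from h import *
im=cv2.cvtColor(cv2.imread('pics/w2.png'),cv2.COLOR_BGR2RGB); crop(im,230,405,138,268,4.5,'w2z'); crop(im,185,250,155,235,8,'w2k')"
```

```text
(no output)
```

View pics/w2z.png

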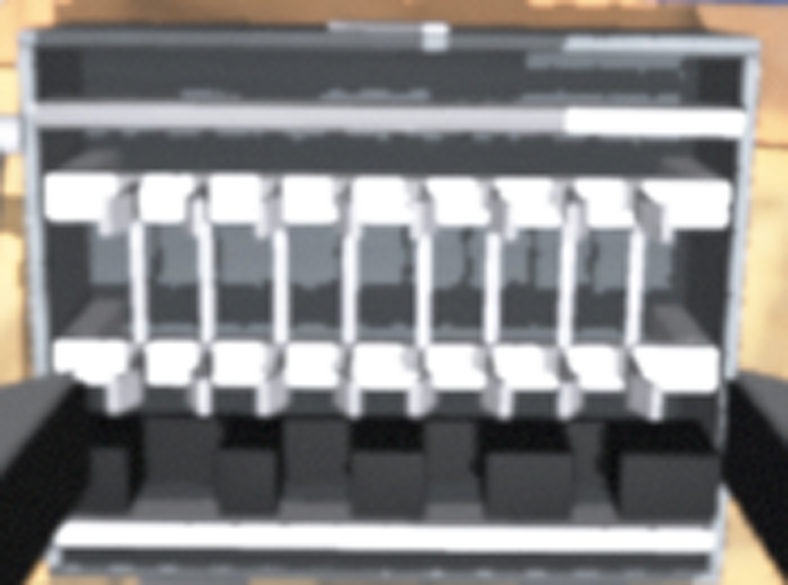

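View pics/w2k.png

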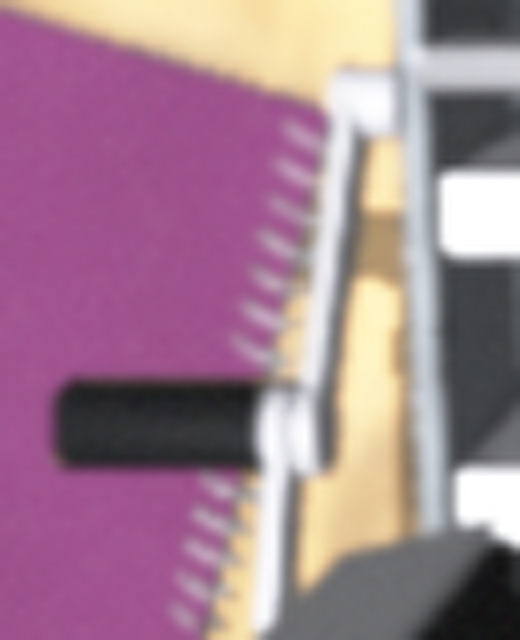

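```bash
python3 - <<'E'
from h import *
w=eyes.get_calibration('wrist'); t=eyes.get_calibration('top')
print('topcam',(-t['R'].T@t['t']).round(),'wcam',(-w['R'].T@w['t']).round())
k=lambda x,y:((x+.5)/4.5+230-.5,(y+.5)/4.5+138-.5)
kt=lambda x,y:((x+.5)/5+300-.5,(y+.5)/5+130-.5)
def rep(n,FL,FR,BL,BR):
    f=lambda a,b:round(float(np.linalg.norm(a-b)),1)
    A=lambda a,b:round(float(np.degrees(np.arctan2((b-a)[1],(b-a)[0]))),2)
    print(n,'ctr',((FL+FR+BL+BR)/4).round(1),'len',f(FL,FR),f(BL,BR),'sep',f((FL+FR)/2,(BL+BR)/2),'ang',A(FR,FL)-90,A(BR,BL)-90)
# wrist: image-left = world right
rep('wrist rails',*[onz(w,k(*p),68) for p in [(729,203),(46,197.5),(718,368.5),(55,364)]])
# top: front rail at row ~ 575..528 ; rear 450..402
rep('top rails',*[onz(t,kt(*p),68) for p in [(134,574),(626,526),(122,450),(612,402)]])
rep('top stops',*[onz(t,kt(*p),82) for p in [(140,639),(640,592),(107,324),(603,279)]])
rep('wrist stops',*[onz(w,k(*p),82) for p in [(745,122),(33,115),(720,540),(57,537)]])
rep('wrist rim',*[onz(w,k(*p),75) for p in [(762,37),(18,30),(722,578),(52,572)]])
# bars mid
for a,b in zip([137,205,277,350,423,493,567,637],[557,505,452,402,350,297,240,193]):
    print(onz(w,k(a,285),68)[:2].round(1), onz(t,kt(b,{557:470,505:475,452:480,402:485,350:490,297:497,240:503,193:507}[b]),68)[:2].round(1))
# knuckle
kk=lambda x,y:((x+.5)/8+185-.5,(y+.5)/8+155-.5)
p1=kk(155,422); p2=kt(726,448); print('stud mid',tri(w,p1,t,p2), onz(w,p1,109).round(1),onz(t,p2,109).round(1))
print('stud outer',onz(w,kk(60,425),109).round(1),'inner',onz(w,kk(258,424),109).round(1), 'pivot',onz(w,kk(360,100),75).round(1))
E
```

```text
topcam [ 508.   72. 1030.] wcam [389. -24. 506.]
wrist rails ctr [496.2 -19.6  68. ] len 238.0 238.2 sep 60.5 ang 5.150000000000006 5.219999999999999
top rails ctr [495.7 -19.6  68. ] len 238.1 237.8 sep 60.1 ang 5.1200000000000045 5.1299999999999955
top stops ctr [510.1 -18.   82. ] len 238.2 237.8 sep 150.2 ang 4.930000000000007 4.689999999999998
wrist stops ctr [511.2 -17.4  82. ] len 236.8 238.7 sep 151.0 ang 5.049999999999997 5.349999999999994
wrist rim ctr [506.4 -18.   75. ] len 248.0 247.2 sep 196.5 ang 5.079999999999998 5.069999999999993
[ 505.  -107.5] [ 503.7 -108. ]
[502.6 -83.5] [501.5 -82.9]
[500.1 -58.2] [499.4 -57.3]
[497.6 -32.6] [497.1 -33.2]
[495.1  -6.9] [494.9  -8.1]
[492.7  17.6] [491.8  17.4]
[490.1  43.7] [489.1  44.9]
[487.7  68.3] [487.3  67.6]
stud mid (array([ 512.90302085, -180.84946582,  106.32337865]), np.float64(2.440532505035639)) [ 511.7 -181.   109. ] [ 513.3 -178.9  109. ]
stud outer [ 514.  -198.5  109. ] inner [ 510.2 -162.1  109. ] pivot [ 454.5 -155.4   75. ]
```

```bash
python3 -m handwheel '[[0,0,7,0,0,0,60],[0,0,7,0,0,0,60],[0,0,7,0,0,0,60],[0,0,7,0,0,0,60],[0,0,7,0,0,0,60],[0,0,7,0,0,0,60],[0,0,7,0,0,0,60],[0,0,7,0,0,0,60],[0,0,7,0,0,0,60],[0,0,7,0,0,0,60],[0,0,7,0,0,0,60],[0,0,7,0,0,0,60]]' 
python3 -m handwheel '[[0,0,7,0,0,0,60],[0,0,7,0,0,0,60],[0,0,4.6,0,0,0,60],[0,0,0,0,0,0,60]]'
python3 -c "
from h import *
need([414,309,60],np.radians(83.3))"
```

```text
time: 5.5
tcp_pos: [454.6, -17.0, 326.6]
eef_rot: [-3.141, 0.0, 1.763]
wrist_force: [-0.3, -0.6, -0.1]
gripper_width: 0.636
time: 5.83
tcp_pos: [454.6, -17.0, 326.6]
eef_rot: [-3.141, 0.0, 1.441]
wrist_force: [0.3, -0.8, 0.2]
gripper_width: 0.64
t 5.83 tcp [454.6 -17.  326.6] rpy [-3.141  0.     1.441] F [ 0.3 -0.8  0.2] w 0.64
turn [-0.   0.  -0.7] shift now-axes [318.1 -82.5 266.6] shift target-axes [319.1 -78.4 266.6]
```

```bash
python3 -m handwheel '[[0,0,-0.7,29,-7.1,24.2,60],[0,0,0,29,-7.1,24.2,60],[0,0,0,29,-7.1,24.2,60],[0,0,0,29,-7.1,24.2,60],[0,0,0,29,-7.1,24.2,60],[0,0,0,29,-7.1,24.2,60],[0,0,0,29,-7.1,24.2,60],[0,0,0,29,-7.1,24.2,60],[0,0,0,29,-7.1,24.2,60],[0,0,0,29,-7.1,24.2,60],[0,0,0,29,-7.1,24.2,60],[0,0,0,0,0,0,60]]' 
python3 -c "
from h import *
need([414,309,5],np.radians(83.3)); im=eyes.grab_frame('wrist'); save(im,'w3'); crop(eyes.grab_frame('top'),210,310,180,280,6,'t3')"
```

```text
time: 6.83
tcp_pos: [409.7, 313.1, 56.2]
eef_rot: [-3.138, 0.003, 1.468]
wrist_force: [-2.2, -0.7, 0.0]
gripper_width: 0.635
t 6.83 tcp [409.7 313.1  56.2] rpy [-3.138e+00  3.000e-03  1.468e+00] F [-2.2 -0.7  0. ] w 0.635
turn [-0.2  0.2  0.8] shift now-axes [-3.4  4.8 51.2] shift target-axes [-3.5  4.7 51.2]
```

View pics/w3.png

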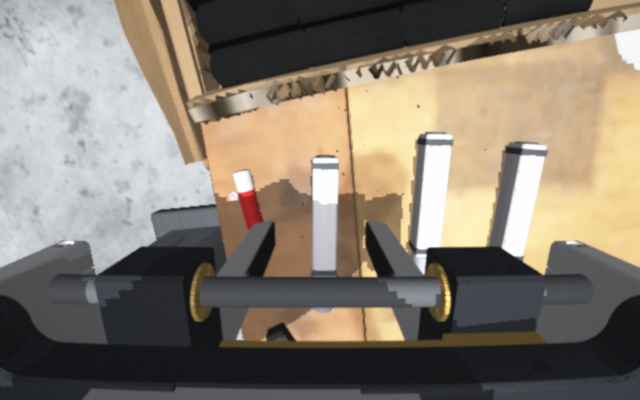

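View pics/t3.png

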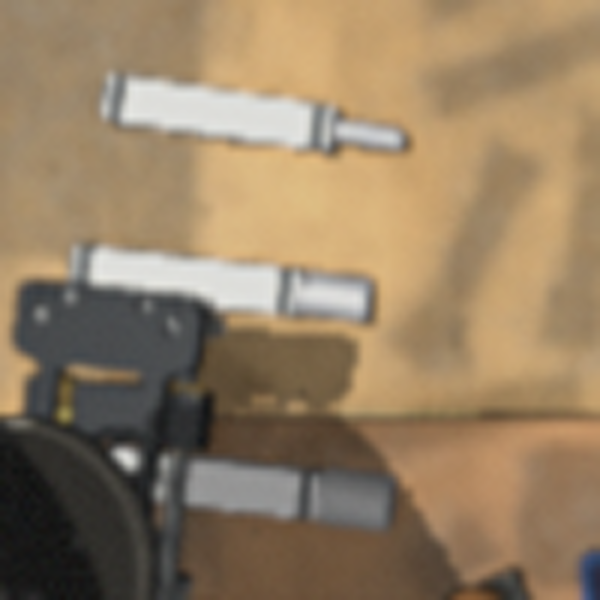

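```bash
python3 - <<'E'
from h import *
w=eyes.get_calibration('wrist')
for p,z in [((325,157),20),((325.5,274),22.3)]: print(onz(w,p,z).round(1))
im=cv2.cvtColor(cv2.imread('pics/w3.png'),cv2.COLOR_BGR2RGB); crop(im,290,360,145,320,4,'w3z')
need([414,309,5],np.radians(83.3))
E
```

```text
[420.8 354.9  20. ]
[411.3 258.4  22.3]
t 6.93 tcp [412.  309.   59.2] rpy [-3.140e+00  2.000e-03  1.463e+00] F [ 0.4 -0.3  1.3] w 0.64
turn [-0.1  0.1  0.5] shift now-axes [ 0.3  2.1 54.2] shift target-axes [ 0.2  2.  54.2]
```

View pics/w3z.png

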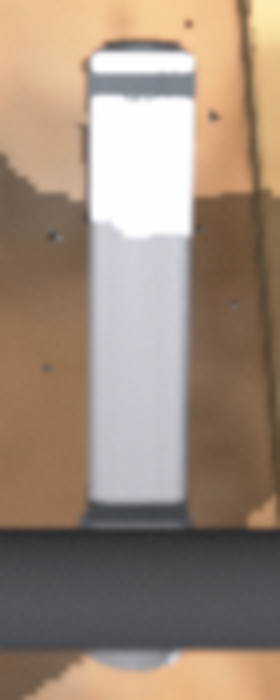

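```bash
python3 -m handwheel '[[0,0,0.5,0,2,14,50],[0,0,0,0,0,14,50],[0,0,0,0,0,12,50],[0,0,0,0,0,9,50],[0,0,0,0,0,5,50],[0,0,0,0,0,0,50],[0,0,0,0,0,0,50]]' 40
python3 -c "
from h import *
need([414,309,5],np.radians(83.3))"
```

```text
time: 7.52
tcp_pos: [415.0, 308.3, 6.7]
eef_rot: [-3.142, 0.0, 1.451]
wrist_force: [0.0, 0.5, -0.0]
gripper_width: 0.528
t 7.52 tcp [415.  308.3   6.7] rpy [-3.142  0.     1.451] F [ 0.   0.5 -0. ] w 0.528
turn [-0.   0.  -0.2] shift now-axes [ 0.6 -1.   1.7] shift target-axes [ 0.6 -1.   1.7]
```

```bash
python3 -m handwheel '[[0,0,0,0.6,-1,2,40],[0,0,0,0,0,0,15],[0,0,0,0,0,0,15],[0,0,0,0,0,0,15],[0,0,0,0,0,0,15],[0,0,0,0,0,0,15],[0,0,0,0,0,0,15],[0,0,0,0,0,0,15],[0,0,0,0,0,0,15]]' 60
python3 -c "
from h import *
need([414,309,150],np.radians(83.3))"
```

```text
time: 8.27
tcp_pos: [413.9, 309.4, 4.6]
eef_rot: [3.142, -0.0, 1.451]
wrist_force: [0.1, -0.1, 4.4]
gripper_width: 0.205
t 8.27 tcp [413.9 309.4   4.6] rpy [ 3.142 -0.     1.451] F [ 0.1 -0.1  4.4] w 0.205
turn [ 0.  -0.  -0.2] shift now-axes [  -0.4    0.2 -145.4] shift target-axes [-4.000e-01  1.000e-01 -1.454e+02]
```

```bash
python3 -m handwheel '[[0,0,0,0,0,-10,15],[0,0,0,0,0,-30,15],[0,0,0,0,0,-38,15],[0,0,0,0,0,-38,15],[0,0,0,0,0,-38,15],[0,0,-7,0,0,-20,15],[0,0,-7,0,0,0,15],[0,0,-7,0,0,0,15],[0,0,-7,0,0,0,15],[0,0,-7,0,0,0,15],[0,0,-7,0,0,0,15],[0,0,-7,0,0,0,15]]' 
python3 -m handwheel '[[0,0,-7,0,0,0,15],[0,0,-7,0,0,0,15],[0,0,-7,0,0,0,15],[0,0,-7,0,0,0,15],[0,0,-7,0,0,0,15],[0,0,-7,0,0,0,15],[0,0,-7,0,0,0,15],[0,0,-4,0,0,0,15],[0,0,0,0,0,0,15]]'
python3 -c "
from h import *
need([502.7,-94.5,170],np.radians(185.15));crop(eyes.grab_frame('wrist'),180,460,100,350,2.8,'w4')"
```

```text
time: 9.27
tcp_pos: [413.7, 308.9, 179.0]
eef_rot: [-3.141, 0.0, 2.312]
wrist_force: [-0.7, 0.6, -1.4]
gripper_width: 0.208
time: 10.02
tcp_pos: [413.8, 308.8, 178.9]
eef_rot: [-3.141, -0.0, -3.049]
wrist_force: [0.4, -0.7, -0.9]
gripper_width: 0.208
t 10.02 tcp [413.8 308.8 178.9] rpy [-3.141 -0.    -3.049] F [ 0.4 -0.7 -0.9] w 0.208
turn [-0.  -0.   0.2] shift now-axes [ -51.2 -409.8    9. ] shift target-axes [ -52.4 -409.6    8.9]
```

View pics/w4.png

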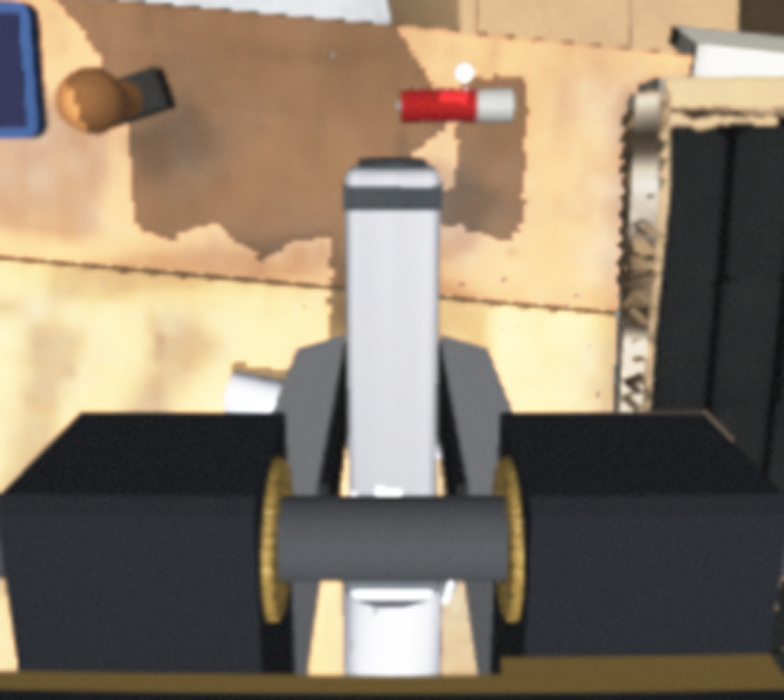

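```bash
python3 - <<'E'
from h import *
w=eyes.get_calibration('wrist');p,R,s=Rt()
for q in [(392,167),(392,597)]:
    X=onz(w,(180+q[0]/2.8,100+q[1]/2.8),s['tcp_pos'][2]+16.5); print((R.T@(X-p)).round(1))
E
python3 -m handwheel '[[0,0,0.1,-4.4,-37.3,0.8,15],[0,0,0.1,-4.4,-37.3,0.8,15],[0,0,0,-4.8,-37.3,0.8,15],[0,0,0,-4.8,-37.3,0.8,15],[0,0,0,-4.8,-37.3,0.8,15],[0,0,0,-4.8,-37.3,0.8,15],[0,0,0,-4.8,-37.3,0.8,15],[0,0,0,-4.8,-37.3,0.8,15],[0,0,0,-4.8,-37.3,0.8,15],[0,0,0,-4.8,-37.3,0.8,15],[0,0,0,-4.8,-37.3,0.8,15],[0,0,0,0,0,0,15]]'
python3 -m handwheel '[[0,0,0,0,0,0,15]]'
python3 -c "
from h import *
need([502.7,-94.5,110],np.radians(185.15))"
```

```text
[ 50.6  -0.3 -16.5]
[-49.7  -0.2 -16.5]
time: 11.07
tcp_pos: [501.4, -102.0, 170.3]
eef_rot: [-3.139, 0.001, -3.066]
wrist_force: [-2.2, 0.1, -2.0]
gripper_width: 0.211
time: 11.15
tcp_pos: [500.9, -97.2, 169.8]
eef_rot: [-3.141, -0.0, -3.063]
wrist_force: [-0.8, 0.4, -1.2]
gripper_width: 0.208
t 11.15 tcp [500.9 -97.2 169.8] rpy [-3.141 -0.    -3.063] F [-0.8  0.4 -1.2] w 0.208
turn [-0.  -0.  -0.6] shift now-axes [-2.   2.6 59.8] shift target-axes [-2.   2.5 59.8]
```

```bash
python3 -m handwheel '[[0,0,-0.6,-1.5,1,14,15],[0,0,0,0,0,18,15],[0,0,0,0,0,15,15],[0,0,0,0,0,8,15],[0,0,0,0,0,2,15],[0,0,0,0,0,0,15],[0,0,0,0,0,0,15]]'
python3 -c "
from h import *
need([502.7,-94.5,71],np.radians(185.15));crop(eyes.grab_frame('wrist'),180,460,50,350,2,'w5');crop(eyes.grab_frame('scene'),260,420,145,325,3.3,'s5')"
```

```text
time: 11.73
tcp_pos: [502.9, -93.6, 113.3]
eef_rot: [3.142, 0.001, -3.045]
wrist_force: [0.2, 0.8, -1.5]
gripper_width: 0.21
t 11.73 tcp [502.9 -93.6 113.3] rpy [ 3.142e+00  1.000e-03 -3.045e+00] F [ 0.2  0.8 -1.5] w 0.21
turn [0.  0.  0.4] shift now-axes [ 0.3 -0.9 42.3] shift target-axes [ 0.3 -0.9 42.3]
```

View pics/w5.png

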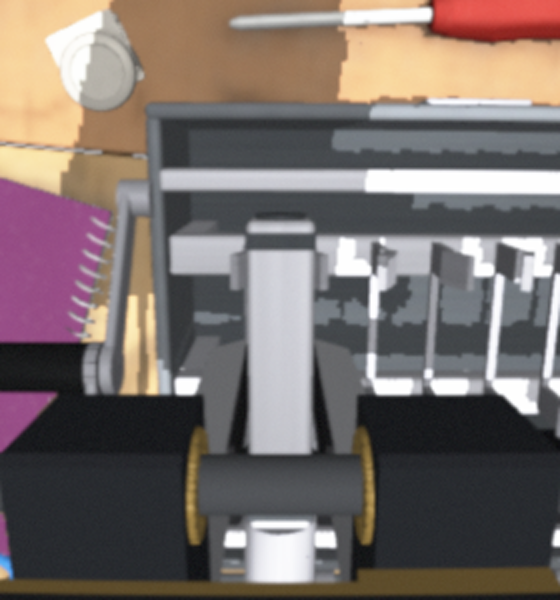

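View pics/s5.png

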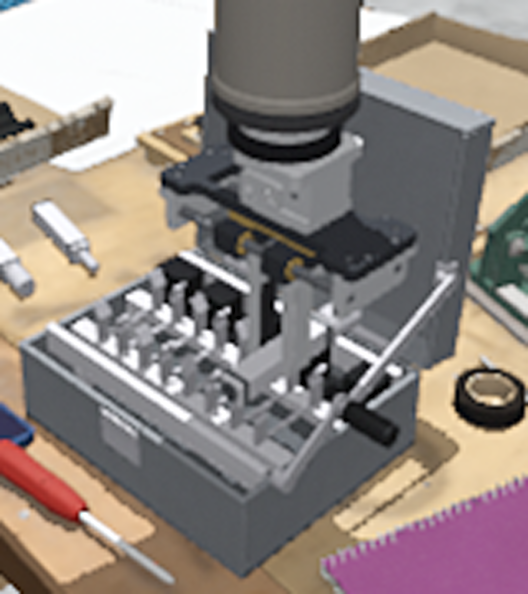

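```bash
python3 -m handwheel '[[0,0,0.4,0,-0.9,4,15],[0,0,0,0,0,4,15],[0,0,0,0,0,4,15],[0,0,0,0,0,4,15],[0,0,0,0,0,3,15],[0,0,0,0,0,3,15],[0,0,0,0,0,2,15]]'
python3 -m handwheel '[[0,0,0,0,0,2,15],[0,0,0,0,0,2,15],[0,0,0,0,0,2,15],[0,0,0,0,0,2,15],[0,0,0,0,0,2,15],[0,0,0,0,0,0,15]]'
python3 -c "
from h import *
need([502.7,-94.5,71],np.radians(185.15));crop(eyes.grab_frame('wrist'),180,460,50,350,2,'w6')"
```

```text
time: 12.42
tcp_pos: [502.8, -94.6, 88.3]
eef_rot: [3.142, 0.0, -3.052]
wrist_force: [1.1, 1.8, 3.9]
gripper_width: 0.207
time: 12.92
tcp_pos: [502.5, -94.7, 78.2]
eef_rot: [-3.141, -0.0, -3.052]
wrist_force: [3.0, 1.5, -4.4]
gripper_width: 0.208
t 12.92 tcp [502.5 -94.7  78.2] rpy [-3.141 -0.    -3.052] F [ 3.   1.5 -4.4] w 0.208
turn [-0. -0. -0.] shift now-axes [-0.2  0.2  7.2] shift target-axes [-0.2  0.2  7.2]
```

View pics/w6.png

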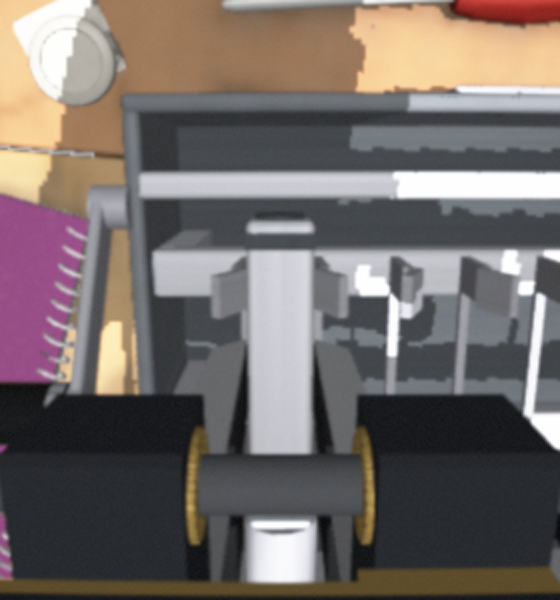

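```bash
python3 -m handwheel '[[0,0,0,0,0,2,15],[0,0,0,0,0,2,15],[0,0,0,0,0,1.5,15],[0,0,0,0,0,1,15],[0,0,0,0,0,0,15]]'
python3 -m handwheel '[[0,0,0,0,0,0.7,15],[0,0,0,0,0,0,15],[0,0,0,0,0,0,15]]'
```

```text
time: 13.38
tcp_pos: [502.4, -94.7, 72.0]
eef_rot: [3.141, -0.001, -3.052]
wrist_force: [-1.0, 3.3, 2.2]
gripper_width: 0.205
time: 13.63
tcp_pos: [502.5, -94.6, 71.7]
eef_rot: [3.141, -0.0, -3.052]
wrist_force: [-1.6, 3.8, 8.2]
gripper_width: 0.205
```

```bash
python3 -m handwheel '[[0,0,0,0,0,0,36],[0,0,0,0,0,0,36],[0,0,0,0,0,0,36],[0,0,0,0,0,0,36],[0,0,0,0,0,-10,36],[0,0,0,0,0,-25,36],[0,0,0,0,0,-35,36],[0,0,0,0,0,-35,36],[0,0,0,0,0,-35,36],[0,0,0,0,0,0,36],[0,0,0,0,0,0,36]]'
python3 -c "
from h import *
need([500,318,60],np.radians(83.3));crop(eyes.grab_frame('wrist'),180,460,50,350,2,'w7');crop(eyes.grab_frame('top'),200,460,130,290,3,'t7')"
```

```text
time: 14.55
tcp_pos: [503.6, -94.9, 213.9]
eef_rot: [3.141, 0.004, -3.052]
wrist_force: [-0.7, 0.1, -1.9]
gripper_width: 0.385
t 14.55 tcp [503.6 -94.9 213.9] rpy [ 3.141  0.004 -3.052] F [-0.7  0.1 -1.9] w 0.385
turn [  0.2   0.2 101.8] shift now-axes [-32.7 411.5 154.1] shift target-axes [409.6 -51.8 153.9]
```

View pics/w7.png

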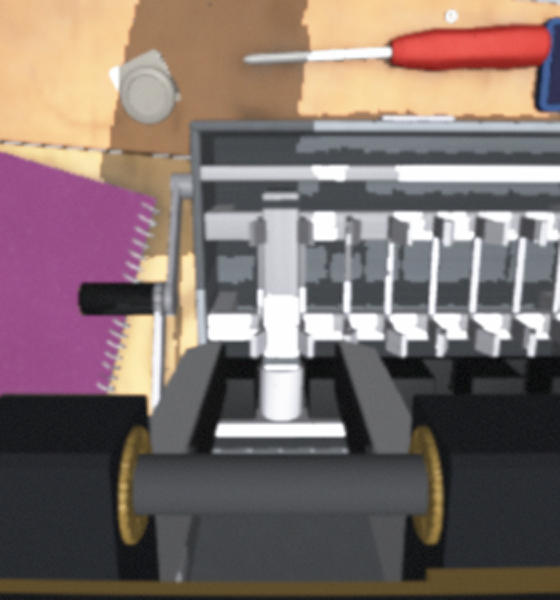

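View pics/t7.png

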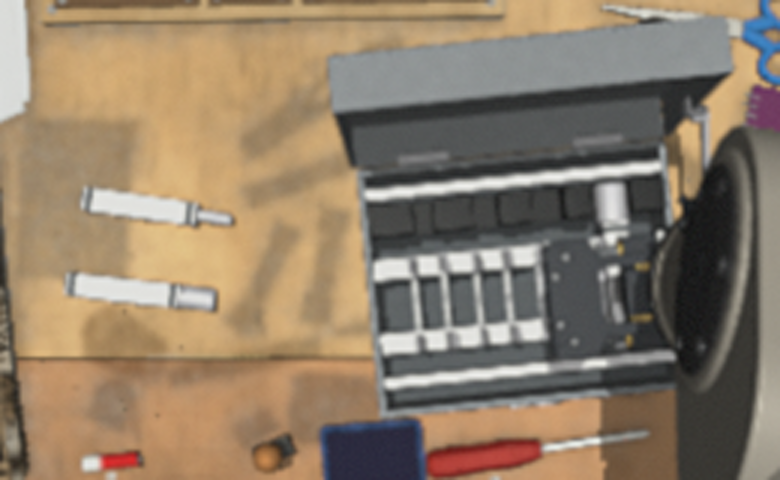

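```bash
python3 -m handwheel '[[0,0,0,0,37,0,50],[0,0,0,0,37,0,50],[0,0,0,0,37,0,50],[0,0,0,0,37,0,50],[0,0,0,0,37,0,50],[0,0,0,0,37,0,50],[0,0,0,0,37,0,50],[0,0,0,0,37,0,50],[0,0,0,0,37,0,50],[0,0,0,0,37,0,50],[0,0,0,0,37,0,50]]'
python3 -m handwheel '[[0,0,7,0,0,0,50],[0,0,7,0,0,0,50],[0,0,7,0,0,0,50],[0,0,7,0,0,0,50],[0,0,7,0,0,0,50],[0,0,7,0,0,0,50],[0,0,7,0,0,0,50],[0,0,7,0,0,0,50],[0,0,7,0,0,0,50],[0,0,7,0,0,0,50],[0,0,7,0,0,0,50],[0,0,7,0,0,0,50]]' 
python3 -m handwheel '[[0,0,7,0,0,0,50],[0,0,7,0,0,0,50],[0,0,3.8,0,0,0,50],[0,0,0,0,0,0,50]]'
python3 -c "
from h import *
need([500,318,60],np.radians(83.3));crop(eyes.grab_frame('wrist'),220,420,80,280,3,'w8')"
```

```text
time: 15.57
tcp_pos: [465.1, 311.9, 210.1]
eef_rot: [-3.14, -0.002, -3.052]
wrist_force: [1.1, -0.0, 1.7]
gripper_width: 0.534
time: 16.57
tcp_pos: [465.6, 309.9, 210.0]
eef_rot: [-3.139, 0.002, 1.759]
wrist_force: [-1.1, 0.1, 0.9]
gripper_width: 0.537
time: 16.9
tcp_pos: [465.6, 310.1, 210.1]
eef_rot: [-3.14, 0.002, 1.451]
wrist_force: [-0.1, -0.2, -0.5]
gripper_width: 0.533
t 16.9 tcp [465.6 310.1 210.1] rpy [-3.140e+00  2.000e-03  1.451e+00] F [-0.1 -0.2 -0.5] w 0.533
turn [-0.1  0.1 -0.2] shift now-axes [ 12.4  33.4 150. ] shift target-axes [ 11.9  33.2 150.1]
```

View pics/w8.png

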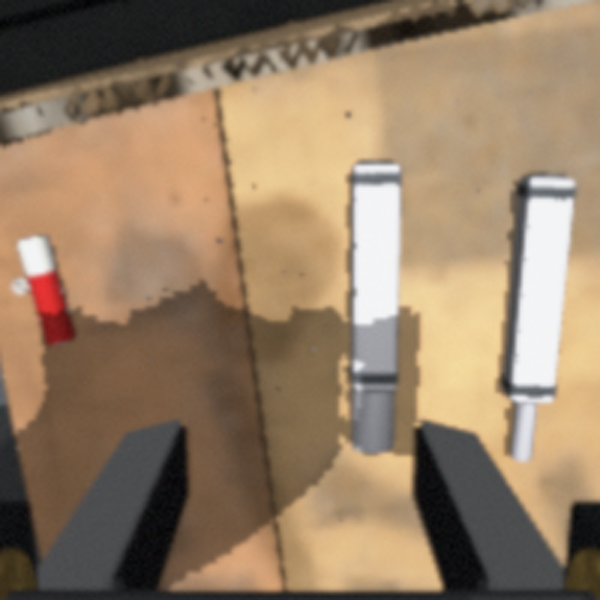

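```bash
python3 - <<'E'
from h import *
w=eyes.get_calibration('wrist')
k=lambda x,y:((x+.5)/3+220-.5,(y+.5)/3+80-.5)
for n,a,b in [('20',(377,163),(374,387)),('10',(549,177),(528,401))]:
    a,b=onz(w,k(*a),20),onz(w,k(*b),20); print(n,((a+b)/2).round(1),np.linalg.norm(a-b),np.degrees(np.arctan2(b[1]-a[1],b[0]-a[0])))
a,b=onz(w,k(353,420),10),onz(w,k(394,420),10); print('plug',np.linalg.norm(a-b))
a,b=onz(w,k(513,430),5),onz(w,k(534,430),5); print('plug10',np.linalg.norm(a-b))
a,b=onz(w,k(353,350),20),onz(w,k(398,350),20); print('h20',np.linalg.norm(a-b))
E
```

```text
20 [499.9 319.8  20. ] 98.36711598890298 -96.19333073620864
10 [570.5 305.5  20. ] 99.43906716097977 -98.32642658285309
plug 19.120903274194074
plug10 10.0317262895501
h20 20.035507108429886
```

```bash
python3 -m handwheel '[[0,0,-0.2,4.3,11,20,50],[0,0,0,4.3,11,25,50],[0,0,0,4.2,11.2,30,50],[0,0,0,0,0,30,50],[0,0,0,0,0,30,50],[0,0,0,0,0,28,50],[0,0,0,0,0,20,50],[0,0,0,0,0,12,50],[0,0,0,0,0,6,50],[0,0,0,0,0,0,50],[0,0,0,0,0,0,50]]'
python3 -c "
from h import *
need([500,319,5],np.radians(83.5))"
```

```text
time: 17.87
tcp_pos: [501.0, 319.6, 11.1]
eef_rot: [3.141, -0.0, 1.459]
wrist_force: [-0.3, 0.3, 0.3]
gripper_width: 0.527
t 17.87 tcp [501.  319.6  11.1] rpy [ 3.141 -0.     1.459] F [-0.3  0.3  0.3] w 0.527
turn [ 0.  -0.   0.1] shift now-axes [-0.8 -1.   6.1] shift target-axes [-0.8 -1.   6.1]
```

```bash
python3 -m handwheel '[[0,0,0,-0.5,-0.8,5.5,40],[0,0,0,0,0,0.8,40],[0,0,0,0,0,0,15],[0,0,0,0,0,0,15],[0,0,0,0,0,0,15],[0,0,0,0,0,0,15],[0,0,0,0,0,0,15],[0,0,0,0,0,0,15],[0,0,0,0,0,0,15],[0,0,0,0,0,0,15]]' 60
python3 -m handwheel '[[0,0,0,0,0,-10,15],[0,0,0,0,0,-30,15],[0,0,0,0,0,-38,15],[0,0,0,0,0,-38,15],[0,0,0,0,0,-38,15],[0,0,-7,0,0,-20,15],[0,0,-7,0,0,0,15],[0,0,-7,0,0,0,15],[0,0,-7,0,0,0,15],[0,0,-7,0,0,0,15],[0,0,-7,0,0,0,15],[0,0,-7,0,0,0,15]]' 
python3 -m handwheel '[[0,0,-7,0,0,0,15],[0,0,-7,0,0,0,15],[0,0,-7,0,0,0,15],[0,0,-7,0,0,0,15],[0,0,-7,0,0,0,15],[0,0,-7,0,0,0,15],[0,0,-7,0,0,0,15],[0,0,-3.5,0,0,0,15],[0,0,0,0,0,0,15]]'
python3 -c "
from h import *
need([498.2,-45,170],np.radians(185.15));crop(eyes.grab_frame('wrist'),180,460,100,350,2.8,'w9')"
```

```text
time: 18.7
tcp_pos: [500.0, 319.3, 4.5]
eef_rot: [3.141, -0.0, 1.458]
wrist_force: [-1.2, -1.9, 5.5]
gripper_width: 0.208
time: 19.7
tcp_pos: [499.7, 318.9, 178.7]
eef_rot: [-3.142, 0.0, 2.319]
wrist_force: [0.2, 0.2, -1.6]
gripper_width: 0.205
time: 20.45
tcp_pos: [499.8, 318.8, 178.7]
eef_rot: [-3.141, 0.0, -3.051]
wrist_force: [0.4, -0.6, -1.3]
gripper_width: 0.21
t 20.45 tcp [499.8 318.8 178.7] rpy [-3.141  0.    -3.051] F [ 0.4 -0.6 -1.3] w 0.21
turn [-0.  0.  0.] shift now-axes [  34.6 -362.1    8.8] shift target-axes [  34.3 -362.1    8.7]
```

View pics/w9.png

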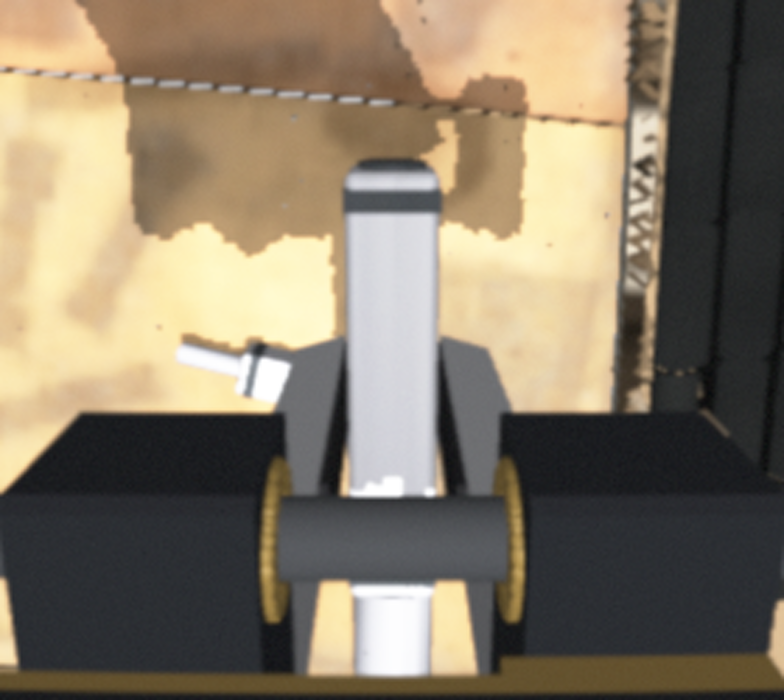

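```bash
python3 -m handwheel '[[0,0,0,3.4,-36,0.8,15],[0,0,0,3.4,-36,0.8,15],[0,0,0,3.4,-36,0.8,15],[0,0,0,3.4,-36,0.8,15],[0,0,0,3.4,-36,0.8,15],[0,0,0,3.4,-36,0.8,15],[0,0,0,3.4,-36,0.8,15],[0,0,0,3.4,-36,0.8,15],[0,0,0,3.4,-36,0.8,15],[0,0,0,3.4,-36,0.8,15],[0,0,0,0,0,0,15],[0,0,0,0,0,0,15]]'
python3 -c "
from h import *
need([498.2,-45,113],np.radians(185.15))"
```

```text
time: 21.5
tcp_pos: [497.2, -44.5, 170.5]
eef_rot: [-3.141, 0.0, -3.06]
wrist_force: [0.1, 0.9, -0.7]
gripper_width: 0.203
t 21.5 tcp [497.2 -44.5 170.5] rpy [-3.141  0.    -3.06 ] F [ 0.1  0.9 -0.7] w 0.203
turn [-0.   0.  -0.5] shift now-axes [-0.9 -0.5 57.5] shift target-axes [-0.9 -0.6 57.5]
```

```bash
python3 -m handwheel '[[0,0,-0.5,-0.9,-0.5,14,15],[0,0,0,0,0,18,15],[0,0,0,0,0,15,15],[0,0,0,0,0,8,15],[0,0,0,0,0,2,15],[0,0,0,0,0,0,15],[0,0,0,0,0,0,15]]'
python3 -c "
from h import *
need([498.2,-45,72],np.radians(185.15));crop(eyes.grab_frame('wrist'),180,460,50,350,2,'w10')"
```

```text
time: 22.08
tcp_pos: [498.8, -42.5, 113.8]
eef_rot: [3.142, 0.001, -3.045]
wrist_force: [-0.3, 0.2, -1.5]
gripper_width: 0.212
t 22.08 tcp [498.8 -42.5 113.8] rpy [ 3.142e+00  1.000e-03 -3.045e+00] F [-0.3  0.2 -1.5] w 0.212
turn [0.  0.  0.4] shift now-axes [ 0.9 -2.4 41.8] shift target-axes [ 0.9 -2.4 41.8]
```

View pics/w10.png

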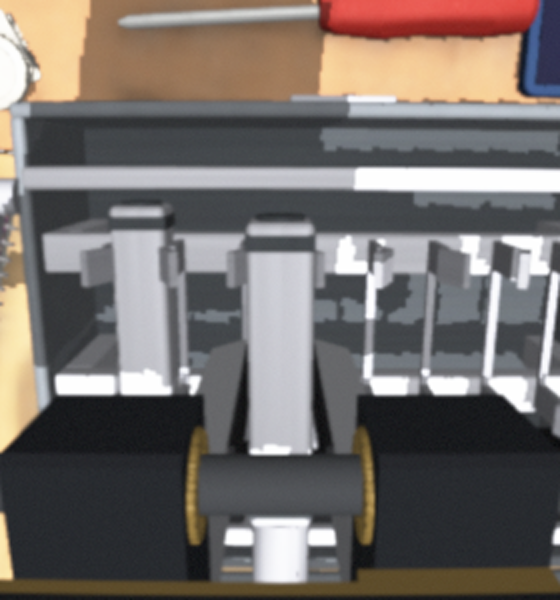

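```bash
python3 -m handwheel '[[0,0,0.4,0.9,-2.4,3,15],[0,0,0,0,0,3,15],[0,0,0,0,0,4,15],[0,0,0,0,0,4,15],[0,0,0,0,0,4,15],[0,0,0,0,0,3,15],[0,0,0,0,0,3,15],[0,0,0,0,0,2,15]]'
python3 -m handwheel '[[0,0,0,0,0,2,15],[0,0,0,0,0,2,15],[0,0,0,0,0,2,15],[0,0,0,0,0,2,15],[0,0,0,0,0,2,15],[0,0,0,0,0,0,15]]'
python3 -c "
from h import *
need([498.2,-45,72],np.radians(185.15))"
```

```text
time: 22.8
tcp_pos: [497.9, -45.2, 86.9]
eef_rot: [3.141, 0.0, -3.052]
wrist_force: [0.6, 2.5, 4.1]
gripper_width: 0.205
time: 23.3
tcp_pos: [497.5, -45.3, 76.6]
eef_rot: [-3.141, -0.0, -3.052]
wrist_force: [3.3, 2.2, -9.6]
gripper_width: 0.209
t 23.3 tcp [497.5 -45.3  76.6] rpy [-3.141 -0.    -3.052] F [ 3.3  2.2 -9.6] w 0.209
turn [-0. -0. -0.] shift now-axes [-0.7  0.3  4.6] shift target-axes [-0.7  0.3  4.6]
```

```bash
python3 -m handwheel '[[0,0,0,0,0,2,15],[0,0,0,0,0,1.5,15],[0,0,0,0,0,1,15],[0,0,0,0,0,0.5,15],[0,0,0,0,0,0,15],[0,0,0,0,0,0,15]]'
```

```text
time: 23.8
tcp_pos: [497.5, -45.0, 72.4]
eef_rot: [3.141, -0.001, -3.052]
wrist_force: [-3.3, 6.1, 11.4]
gripper_width: 0.212
```

Seated (11 N upward at TCP z = 72.4). I'll release and lift, keeping the opening small for the neighbour's sake.

```bash
python3 -m handwheel '[[0,0,0,0,0,0,36],[0,0,0,0,0,0,36],[0,0,0,0,0,0,36],[0,0,0,0,0,0,36],[0,0,0,0,0,-10,36],[0,0,0,0,0,-25,36],[0,0,0,0,0,-35,36],[0,0,0,0,0,-35,36],[0,0,0,0,0,-35,36],[0,0,0,0,0,0,36],[0,0,0,0,0,0,36]]'
python3 -c "
from h import *
need([571,304,60],np.radians(81.4));crop(eyes.grab_frame('wrist'),180,460,50,350,2,'w11');crop(eyes.grab_frame('top'),200,460,130,290,3,'t11')"
```

```text
time: 24.72
tcp_pos: [498.8, -45.4, 214.6]
eef_rot: [3.141, 0.004, -3.052]
wrist_force: [0.3, 0.5, -0.5]
gripper_width: 0.383
t 24.72 tcp [498.8 -45.4 214.6] rpy [ 3.141  0.004 -3.052] F [ 0.3  0.5 -0.5] w 0.383
turn [2.000e-01 1.000e-01 1.037e+02] shift now-axes [-102.5  341.5  155.1] shift target-axes [356.3  19.2 154.6]
```

View pics/w11.png

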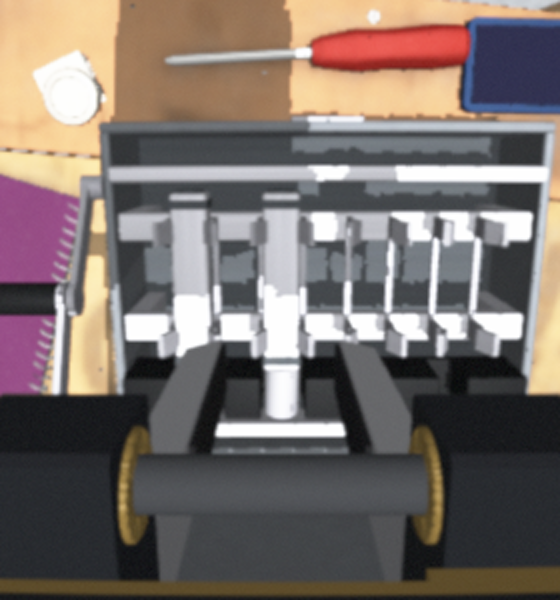

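View pics/t11.png

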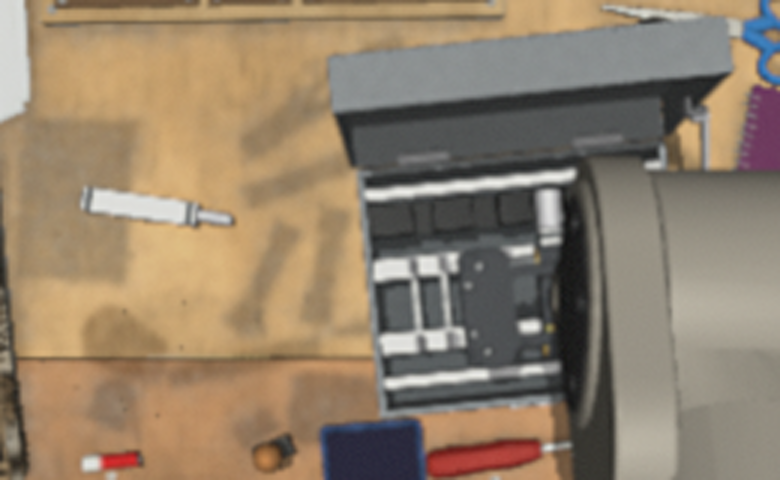

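```bash
python3 -m handwheel '[[0,0,0,0,35,0,50],[0,0,0,0,35,0,50],[0,0,0,0,35,0,50],[0,0,0,0,35,0,50],[0,0,0,0,35,0,50],[0,0,0,0,35,0,50],[0,0,0,0,35,0,50],[0,0,0,0,35,0,50],[0,0,0,0,35,0,50],[0,0,0,0,35,0,50]]'
python3 -m handwheel '[[0,0,7,0,0,0,50],[0,0,7,0,0,0,50],[0,0,7,0,0,0,50],[0,0,7,0,0,0,50],[0,0,7,0,0,0,50],[0,0,7,0,0,0,50],[0,0,7,0,0,0,50],[0,0,7,0,0,0,50],[0,0,7,0,0,0,50],[0,0,7,0,0,0,50],[0,0,7,0,0,0,50],[0,0,7,0,0,0,50]]' 
python3 -m handwheel '[[0,0,7,0,0,0,50],[0,0,7,0,0,0,50],[0,0,5.7,0,0,0,50],[0,0,0,0,0,0,50]]'
python3 -c "
from h import *
need([571,304,60],np.radians(81.4))"
```

```text
time: 25.65
tcp_pos: [465.4, 304.4, 210.8]
eef_rot: [-3.14, -0.002, -3.052]
wrist_force: [0.4, 0.7, 1.0]
gripper_width: 0.533
time: 26.65
tcp_pos: [465.9, 302.6, 210.7]
eef_rot: [-3.139, 0.002, 1.759]
wrist_force: [0.0, 0.1, -0.4]
gripper_width: 0.532
time: 26.98
tcp_pos: [465.9, 302.7, 210.8]
eef_rot: [-3.14, 0.002, 1.416]
wrist_force: [-0.0, -0.1, -0.6]
gripper_width: 0.532
t 26.98 tcp [465.9 302.7 210.8] rpy [-3.140e+00  2.000e-03  1.416e+00] F [-0.  -0.1 -0.6] w 0.532
turn [-0.1  0.1 -0.3] shift now-axes [ 17.9 103.9 150.6] shift target-axes [ 17.  103.7 150.8]
```

```bash
python3 -m handwheel '[[0,0,-0.3,4.2,26,20,50],[0,0,0,4.2,26,25,50],[0,0,0,4.2,26,30,50],[0,0,0,4.2,25.7,30,50],[0,0,0,0,0,20,50],[0,0,0,0,0,15,50],[0,0,0,0,0,0,50],[0,0,0,0,0,0,50]]'
python3 -c "
from h import *
need([571,304,5],np.radians(81.4)); crop(eyes.grab_frame('wrist'),250,410,120,300,3.3,'w12')"
```

```text
time: 27.65
tcp_pos: [570.7, 304.1, 71.0]
eef_rot: [-3.14, 0.002, 1.429]
wrist_force: [0.9, -0.1, 0.4]
gripper_width: 0.53
t 27.65 tcp [570.7 304.1  71. ] rpy [-3.140e+00  2.000e-03  1.429e+00] F [ 0.9 -0.1  0.4] w 0.53
turn [-0.1  0.1  0.5] shift now-axes [ 0.1  0.4 66. ] shift target-axes [-0.1  0.3 66. ]
```

View pics/w12.png

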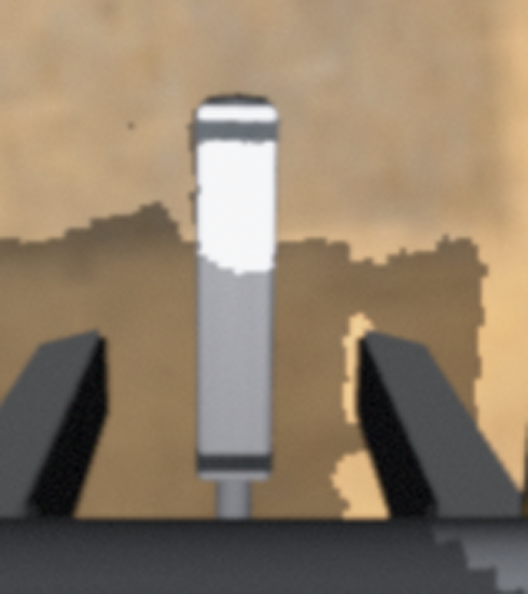

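```bash
python3 - <<'E'
from h import *
w=eyes.get_calibration('wrist')
k=lambda x,y:((x+.5)/3.3+250-.5,(y+.5)/3.3+120-.5)
a,b=onz(w,k(237,103),20),onz(w,k(234,477),20); print(((a+b)/2).round(1),np.linalg.norm(a-b),np.degrees(np.arctan2(b[1]-a[1],b[0]-a[0])))
E
python3 -m handwheel '[[0,0,0.5,-0.3,0.4,14,50],[0,0,0,0,0,18,50],[0,0,0,0,0,16,50],[0,0,0,0,0,10,50],[0,0,0,0,0,5,50],[0,0,0,0,0,2,50],[0,0,0,0,0,0,50],[0,0,0,0,0,0,50]]'
```

```text
[572.5 305.2  20. ] 99.40803258021397 -98.50987236867978
time: 28.37
tcp_pos: [572.3, 304.7, 8.0]
eef_rot: [3.141, -0.001, 1.418]
wrist_force: [0.1, -0.9, 0.1]
gripper_width: 0.529
```

```bash
python3 -m handwheel '[[0,0,0,0,0,3.3,40],[0,0,0,0,0,0,40],[0,0,0,0,0,0,15],[0,0,0,0,0,0,15],[0,0,0,0,0,0,15],[0,0,0,0,0,0,15],[0,0,0,0,0,0,15],[0,0,0,0,0,0,15],[0,0,0,0,0,0,15],[0,0,0,0,0,0,15]]' 60
python3 -m handwheel '[[0,0,0,0,0,-10,15],[0,0,0,0,0,-30,15],[0,0,0,0,0,-38,15],[0,0,0,0,0,-38,15],[0,0,0,0,0,-38,15],[0,0,-7,0,0,-20,15],[0,0,-7,0,0,0,15],[0,0,-7,0,0,0,15],[0,0,-7,0,0,0,15],[0,0,-7,0,0,0,15],[0,0,-7,0,0,0,15],[0,0,-7,0,0,0,15]]' 
python3 -m handwheel '[[0,0,-7,0,0,0,15],[0,0,-7,0,0,0,15],[0,0,-7,0,0,0,15],[0,0,-7,0,0,0,15],[0,0,-7,0,0,0,15],[0,0,-7,0,0,0,15],[0,0,-7,0,0,0,15],[0,0,-5.5,0,0,0,15],[0,0,0,0,0,0,15]]'
python3 -c "
from h import *
need([489,56,170],np.radians(185.15));crop(eyes.grab_frame('wrist'),180,460,100,350,2.8,'w13')"
```

```text
time: 29.2
tcp_pos: [571.9, 304.5, 4.0]
eef_rot: [3.142, -0.0, 1.418]
wrist_force: [-0.2, -0.1, 3.3]
gripper_width: 0.206
time: 30.2
tcp_pos: [571.8, 304.3, 178.5]
eef_rot: [3.142, 0.0, 2.279]
wrist_force: [-0.3, 0.5, -0.5]
gripper_width: 0.206
time: 30.95
tcp_pos: [571.9, 304.1, 178.4]
eef_rot: [-3.141, 0.0, -3.054]
wrist_force: [0.2, 0.1, -0.5]
gripper_width: 0.206
t 30.95 tcp [571.9 304.1 178.4] rpy [-3.141  0.    -3.054] F [ 0.2  0.1 -0.5] w 0.206
turn [-0.   0.  -0.2] shift now-axes [ 104.2 -239.9    8.4] shift target-axes [ 104.8 -239.6    8.4]
```

View pics/w13.png

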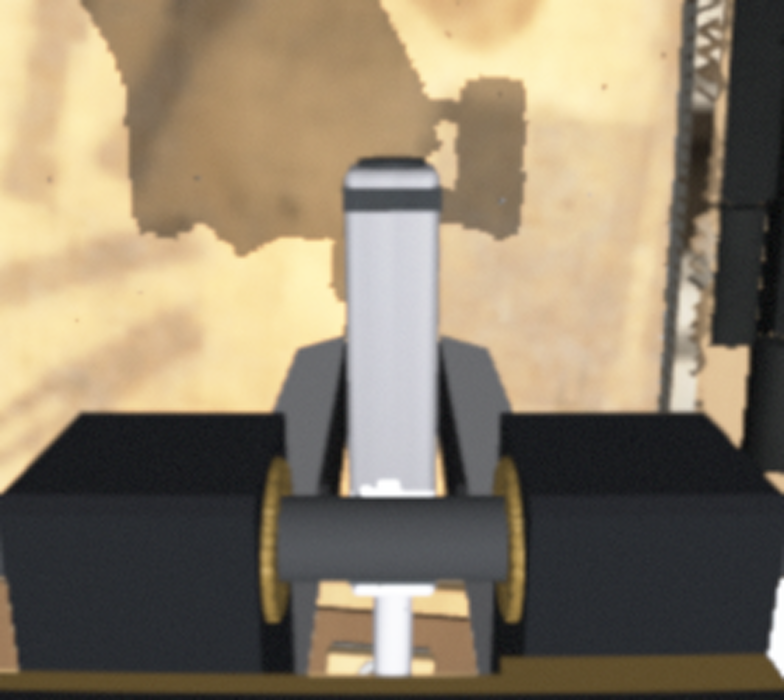

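```bash
python3 -m handwheel '[[0,0,-0.2,34,0,0.8,15],[0,0,0,35,0,0.8,15],[0,0,0,34.5,0,0.8,15],[0,0,0,0,-34,0.8,15],[0,0,0,0,-34,0.8,15],[0,0,0,0,-34,0.8,15],[0,0,0,0,-34,0.8,15],[0,0,0,0,-34,0.8,15],[0,0,0,0,-34,0.8,15],[0,0,0,0,-35,0.8,15],[0,0,0,0,0,0,15],[0,0,0,0,0,0,15]]'
python3 -c "
from h import *
need([489,55.7,113],np.radians(185.15))"
```

```text
time: 32.0
tcp_pos: [489.4, 55.6, 170.3]
eef_rot: [-3.141, 0.0, -3.063]
wrist_force: [0.1, 1.1, -1.0]
gripper_width: 0.208
t 32.0 tcp [489.4  55.6 170.3] rpy [-3.141  0.    -3.063] F [ 0.1  1.1 -1. ] w 0.208
turn [-0.   0.  -0.7] shift now-axes [ 0.4  0.1 57.3] shift target-axes [ 0.4  0.1 57.3]
```

```bash
python3 -m handwheel '[[0,0,-0.4,0.2,-0.8,14,15],[0,0,0,0,0,18,15],[0,0,0,0,0,15,15],[0,0,0,0,0,8,15],[0,0,0,0,0,2,15],[0,0,0,0,0,0,15],[0,0,0,0,0,0,15]]'
python3 -c "
from h import *
need([489,55.7,71],np.radians(185.15));crop(eyes.grab_frame('wrist'),180,460,50,350,2,'w14')"
```

```text
time: 32.58
tcp_pos: [489.5, 57.2, 113.5]
eef_rot: [3.141, 0.001, -3.049]
wrist_force: [0.0, -0.9, -0.2]
gripper_width: 0.206
t 32.58 tcp [489.5  57.2 113.5] rpy [ 3.141e+00  1.000e-03 -3.049e+00] F [ 0.  -0.9 -0.2] w 0.206
turn [0.  0.  0.2] shift now-axes [ 0.7 -1.5 42.5] shift target-axes [ 0.7 -1.5 42.5]
```

View pics/w14.png

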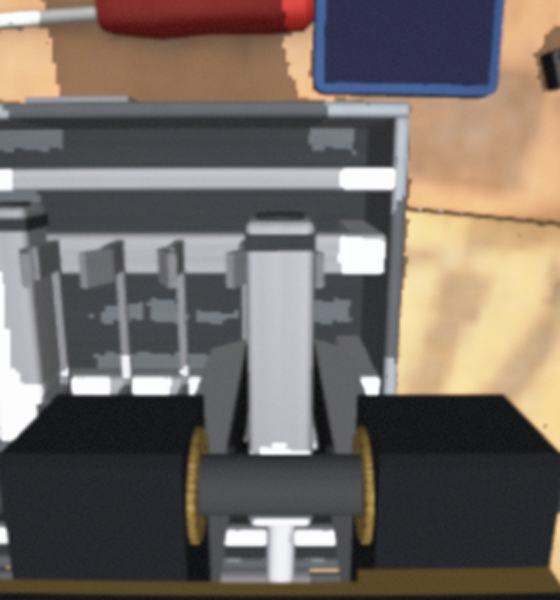

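```bash
python3 -m handwheel '[[0,0,0.2,0.7,-1.9,3,15],[0,0,0,0,0,3,15],[0,0,0,0,0,4,15],[0,0,0,0,0,4,15],[0,0,0,0,0,4,15],[0,0,0,0,0,3,15],[0,0,0,0,0,3,15],[0,0,0,0,0,2,15]]'
python3 -m handwheel '[[0,0,0,0,0,2,15],[0,0,0,0,0,2,15],[0,0,0,0,0,2,15],[0,0,0,0,0,2,15],[0,0,0,0,0,2,15],[0,0,0,0,0,0,15]]'
python3 -c "
from h import *
need([489,55.7,72],np.radians(185.15))"
```

```text
time: 33.3
tcp_pos: [488.9, 54.9, 86.6]
eef_rot: [3.142, 0.0, -3.052]
wrist_force: [0.3, 1.2, 4.7]
gripper_width: 0.206
time: 33.8
tcp_pos: [488.4, 54.8, 76.3]
eef_rot: [-3.141, -0.0, -3.052]
wrist_force: [3.7, 1.8, -7.6]
gripper_width: 0.208
t 33.8 tcp [488.4  54.8  76.3] rpy [-3.141 -0.    -3.052] F [ 3.7  1.8 -7.6] w 0.208
turn [-0. -0. -0.] shift now-axes [-0.7  0.9  4.3] shift target-axes [-0.7  0.9  4.3]
```

```bash
python3 -m handwheel '[[0,0,0,0,0,2,15],[0,0,0,0,0,1.5,15],[0,0,0,0,0,1,15],[0,0,0,0,0,0.3,15],[0,0,0,0,0,0,15],[0,0,0,0,0,0,15]]'
python3 -m handwheel '[[0,0,0,0,0,0,36],[0,0,0,0,0,0,36],[0,0,0,0,0,0,36],[0,0,0,0,0,0,36],[0,0,0,0,0,-10,36],[0,0,0,0,0,-25,36],[0,0,0,0,0,-35,36],[0,0,0,0,0,-35,36],[0,0,0,0,0,-35,36],[0,0,0,0,0,-35,36],[0,0,0,20,-20,-30,36],[0,0,0,20,-20,0,36]]'
python3 -m handwheel '[[0,0,0,0,-20,0,10],[0,0,0,0,-20,0,10],[0,0,0,0,0,0,10]]'
python3 -c "
from h import *
need([455,-20,330],np.radians(185.15));save(eyes.grab_frame('wrist'),'w15')
crop(cv2.cvtColor(cv2.imread('pics/w15.png'),cv2.COLOR_BGR2RGB),180,420,130,270,3.3,'w15z')"
```

```text
time: 34.3
tcp_pos: [488.5, 54.7, 72.0]
eef_rot: [-3.142, -0.0, -3.052]
wrist_force: [0.0, 0.4, -1.2]
gripper_width: 0.209
time: 35.3
tcp_pos: [454.3, 11.7, 283.1]
eef_rot: [3.141, 0.007, -3.05]
wrist_force: [1.2, -0.3, 0.2]
gripper_width: 0.383
time: 35.55
tcp_pos: [455.7, -31.9, 278.3]
eef_rot: [-3.141, 0.002, -3.056]
wrist_force: [-0.0, -0.5, -0.2]
gripper_width: 0.208
t 35.55 tcp [455.7 -31.9 278.3] rpy [-3.141e+00  2.000e-03 -3.056e+00] F [-0.  -0.5 -0.2] w 0.208
turn [-0.   0.1 -0.2] shift now-axes [ -0.4  11.9 -51.7] shift target-axes [ -0.4  11.9 -51.7]
```

View pics/w15z.png

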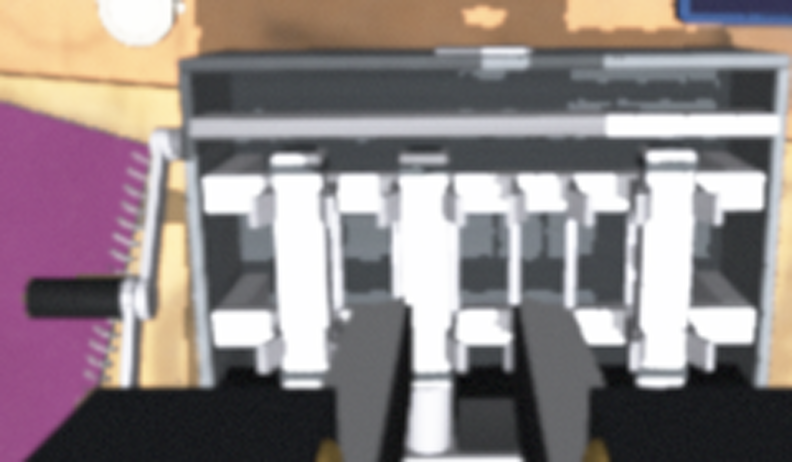

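All three gauges are in: 10 at far left, 20 third, 25 far right. Gauge 10 showed no rail force when I released it, so I'll press lightly on its top with closed fingers to check it's down.

```bash
python3 -c "
from h import *
need([489,55.2,150],np.radians(185.15))"
python3 -m handwheel '[[0,0,0,-6,29,0,0],[0,0,0,-6,29,10,0],[0,0,0,-6,29,20,0],[0,0,0,-8,0,30,0],[0,0,0,0,0,36,0],[0,0,0,0,0,34,0],[0,0,0,0,0,30,0],[0,0,0,0,0,15,0],[0,0,0,0,0,8,0],[0,0,0,0,0,2,0],[0,0,0,0,0,0,0]]' 
python3 -c "
from h import *
need([489,55.2,88],np.radians(185.15))"
```

```text
t 35.6 tcp [455.8 -30.1 278. ] rpy [ 3.142e+00  1.000e-03 -3.055e+00] F [0.2 0.8 0.1] w 0.163
turn [ 0.   0.1 -0.2] shift now-axes [-40.4  82.1 128.1] shift target-axes [-40.8  82.  128. ]
time: 36.52
tcp_pos: [474.1, 61.0, 92.4]
eef_rot: [3.142, -0.0, -3.052]
wrist_force: [-0.1, -0.3, -0.0]
gripper_width: 0.005
t 36.52 tcp [474.1  61.   92.4] rpy [ 3.142 -0.    -3.052] F [-0.1 -0.3 -0. ] w 0.005
turn [ 0. -0.  0.] shift now-axes [-14.3  -7.1   4.4] shift target-axes [-14.3  -7.1   4.4]
```

```bash
python3 -m handwheel '[[0,0,0,-7,-3.5,-3,0],[0,0,0,-7.3,-3.6,0,0],[0,0,0,0,0,0,0],[0,0,0,0,0,3,0],[0,0,0,0,0,2,0],[0,0,0,0,0,1.5,0],[0,0,0,0,0,1,0],[0,0,0,0,0,0,0]]'
```

```text
time: 37.18
tcp_pos: [488.8, 54.8, 88.2]
eef_rot: [3.141, -0.0, -3.052]
wrist_force: [-5.8, -1.7, 19.3]
gripper_width: 0.006
```

```bash
python3 -m handwheel '[[0,0,0,0,0,-5,0],[0,0,0,0,0,-25,0],[0,0,0,0,0,-35,0],[0,0,0,0,0,-35,0],[0,0,0,0,-34,0,0],[0,0,0,0,-34,0,0],[0,0,0,0,-34,0,0],[0,0,0,0,-34,0,0],[0,0,0,0,-34,0,0],[0,0,0,0,-34,0,0],[0,0,0,0,-33,0,0],[0,0,0,0,0,0,0]]'
python3 -m handwheel '[[0,0,0,0,0,0,0]]'
python3 -c "
from h import *
need([512.5,-179,135],np.radians(185.15)); save(eyes.grab_frame('wrist'),'w16');save(eyes.grab_frame('top'),'t16')"
```

```text
time: 38.18
tcp_pos: [509.5, -187.6, 187.7]
eef_rot: [-3.139, -0.0, -3.058]
wrist_force: [-0.6, -0.2, 0.1]
gripper_width: 0.004
time: 38.27
tcp_pos: [509.7, -183.0, 187.3]
eef_rot: [-3.141, -0.001, -3.055]
wrist_force: [-0.6, -0.3, -1.0]
gripper_width: 0.008
t 38.27 tcp [ 509.7 -183.   187.3] rpy [-3.141e+00 -1.000e-03 -3.055e+00] F [-0.6 -0.3 -1. ] w 0.008
turn [-0.  -0.  -0.2] shift now-axes [-3.2  3.7 52.3] shift target-axes [-3.2  3.7 52.3]
```

View pics/w16.png

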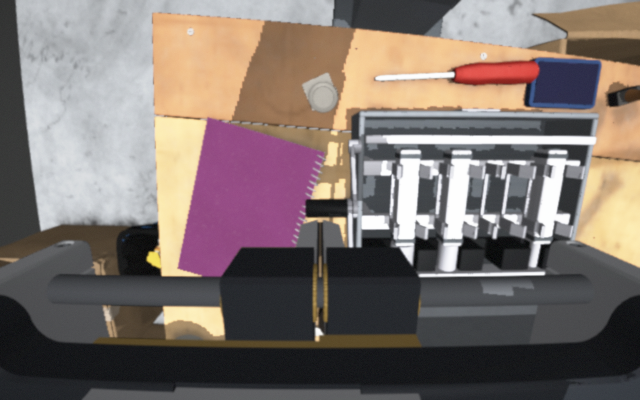

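```bash
python3 -m handwheel '[[0,0,-0.2,-3,2,15,0],[0,0,0,0,0,18,0],[0,0,0,0,0,15,0],[0,0,0,0,0,8,0],[0,0,0,0,0,2,0],[0,0,0,0,0,0,0],[0,0,0,0,0,0,0]]'
python3 -c "
from h import *
need([512.5,-179,120],np.radians(185.15))"
```

```text
time: 38.95
tcp_pos: [513.4, -178.7, 130.3]
eef_rot: [-3.141, 0.001, -3.048]
wrist_force: [-0.1, -0.6, 0.0]
gripper_width: 0.005
t 38.95 tcp [ 513.4 -178.7  130.3] rpy [-3.141e+00  1.000e-03 -3.048e+00] F [-0.1 -0.6  0. ] w 0.005
turn [-0.   0.   0.2] shift now-axes [ 0.9 -0.2 10.3] shift target-axes [ 0.9 -0.2 10.3]
```

```bash
python3 -m handwheel '[[0,0,0,0,0,3,0],[0,0,0,0,0,3,0],[0,0,0,0,0,3,0],[0,0,0,0,0,2,0],[0,0,0,0,0,2,0],[0,0,0,-0.5,0,2,0],[0,0,0,-0.5,0,2,0],[0,0,0,0,0,0,0]]'
```

```text
time: 39.62
tcp_pos: [515.1, -179.0, 112.8]
eef_rot: [-3.141, 0.002, -3.048]
wrist_force: [1.9, 0.1, 3.5]
gripper_width: 0.005
```

```bash
python3 -c "
from h import *
need([512.5,-179,120],np.radians(185.15));crop(eyes.grab_frame('scene'),260,420,120,325,2.9,'s17')"
```

```text
t 39.62 tcp [ 515.1 -179.   112.8] rpy [-3.141e+00  2.000e-03 -3.048e+00] F [1.9 0.1 3.5] w 0.005
turn [-0.   0.1  0.2] shift now-axes [ 2.5  0.2 -7.2] shift target-axes [ 2.5  0.2 -7.2]
```

View pics/s17.png

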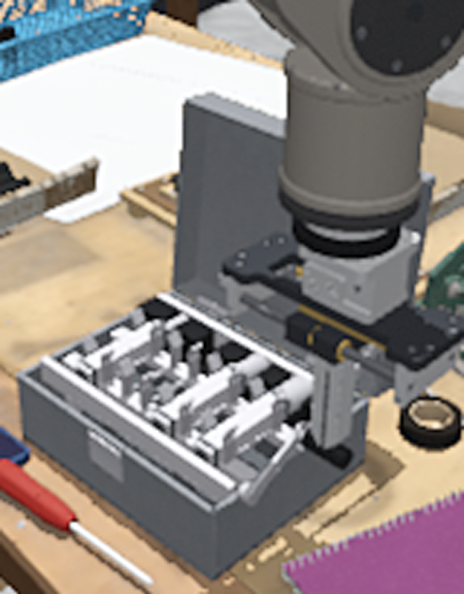

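```bash
python3 -m handwheel '[[0,0,0,-1,0,2.5,0],[0,0,0,-1,0,3,0],[0,0,0,-1,0,3,0],[0,0,0,-0.8,0,3,0],[0,0,0,-0.6,0,3,0],[0,0,0,-0.5,0,3,0],[0,0,0,-0.4,0,3,0],[0,0,0,-0.3,0,3,0],[0,0,0,-0.2,0,3,0],[0,0,0,0,0,2.5,0],[0,0,0,0,0,1.5,0],[0,0,0,0,0,0,0]]'
python3 -c "
from h import *
crop(eyes.grab_frame('scene'),260,420,120,325,2.9,'s18')"
```

```text
time: 40.67
tcp_pos: [521.7, -178.5, 82.7]
eef_rot: [-3.141, 0.003, -3.048]
wrist_force: [7.1, 0.6, 9.4]
gripper_width: 0.006
```

View pics/s18.png

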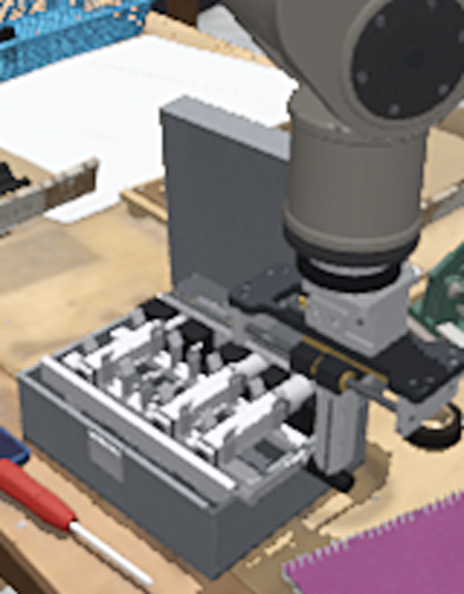

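```bash
python3 -m handwheel '[[0,0,0,0,0,-8,0],[0,0,0,0,0,-20,0],[0,0,0,0,0,-34,0],[0,0,0,0,0,-38,0],[0,0,0,0,0,-38,0],[0,0,0,0,0,-38,0],[0,0,0,0,0,-38,0],[0,0,0,0,0,-36,0],[0,0,0,0,20,0,0],[0,0,0,0,30,0,0],[0,0,0,0,30,0,0],[0,0,0,0,30,0,0]]'
python3 -m handwheel '[[0,0,0,-10,30,0,0],[0,0,0,-30,20,0,0],[0,0,0,-35,0,0,0],[0,0,0,-35,0,0,0],[0,0,0,-25,0,0,0],[0,0,0,0,0,0,0],[0,0,0,0,0,0,0]]'
python3 -c "
from h import *
need([672,-3,330],np.radians(185.15));save(eyes.grab_frame('wrist'),'w19');save(eyes.grab_frame('top'),'t19');crop(eyes.grab_frame('scene'),260,420,80,325,2.4,'s19')"
```

```text
time: 41.72
tcp_pos: [508.3, -68.1, 332.0]
eef_rot: [-3.141, -0.001, -3.05]
wrist_force: [1.2, 0.8, 0.5]
gripper_width: 0.0
time: 42.3
tcp_pos: [639.1, -6.7, 330.6]
eef_rot: [-3.141, -0.003, -3.049]
wrist_force: [-1.1, 0.6, -0.9]
gripper_width: 0.004
t 42.3 tcp [639.1  -6.7 330.6] rpy [-3.141e+00 -3.000e-03 -3.049e+00] F [-1.1  0.6 -0.9] w 0.004
turn [-0.  -0.2  0.2] shift now-axes [-33.1   0.6   0.5] shift target-axes [-33.1   0.7   0.6]
```

View pics/w19.png

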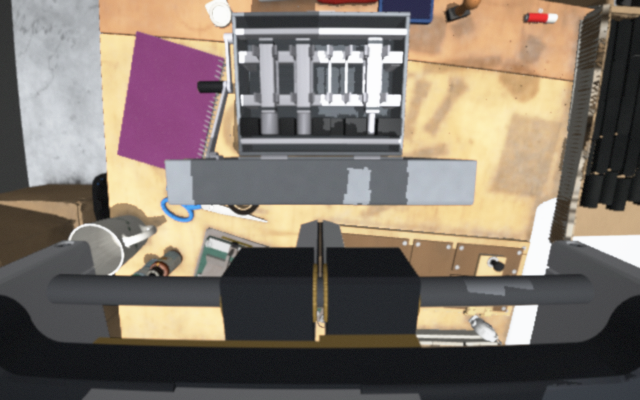

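View pics/s19.png

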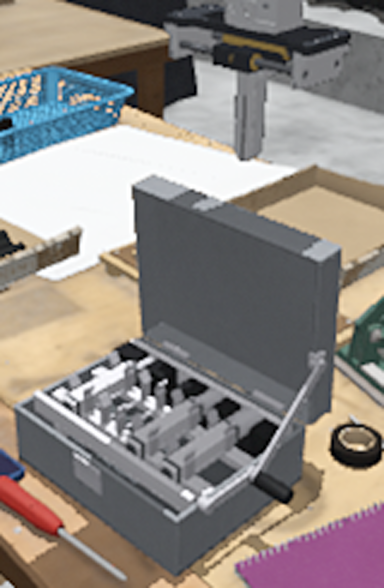

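View pics/t19.png

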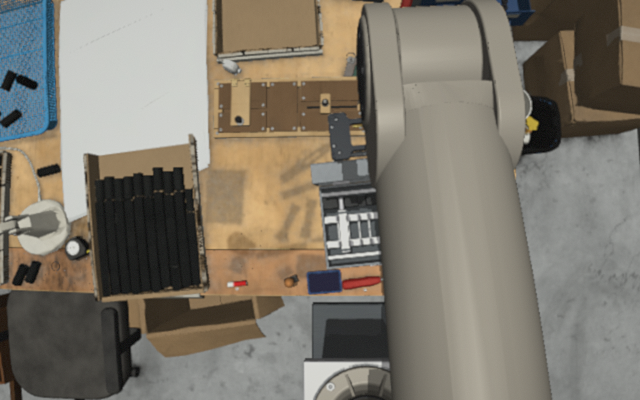

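```bash
python3 - <<'E'
from h import *
w=eyes.get_calibration('wrist')
for p in [(320,204),(320,159),(167,203),(475,205)]: print(onz(w,p,280).round(1))
o=np.array([506.4,-18]);c,s=np.cos(np.radians(5.15)),np.sin(np.radians(5.15))
print('expected edge',(o+126.5*np.array([c,s])).round(1))
E
```

```text
[631.5  -7.8 280. ]
[594.  -11.3 280. ]
[ 642.8 -137.6  280. ]
[620.2 124.  280. ]
expected edge [632.4  -6.6]
```

```bash
python3 -m handwheel '[[0,0,0.2,-12,0,0,0],[0,0,0,-12,0,0,0],[0,0,0,0,0,15,0],[0,0,0,0,0,25,0],[0,0,0,0,0,20,0],[0,0,0,0,0,13,0],[0,0,0,0,0,2,0],[0,0,0,0,0,0,0],[0,0,0,0,0,0,0]]'
python3 -c "
from h import *
need([640,-5,257],np.radians(185.15));crop(eyes.grab_frame('scene'),260,420,80,325,2.4,'s20')"
```

```text
time: 43.2
tcp_pos: [663.5, -4.5, 258.5]
eef_rot: [3.142, 0.001, -3.052]
wrist_force: [0.8, 1.0, 0.4]
gripper_width: 0.003
t 43.2 tcp [663.5  -4.5 258.5] rpy [ 3.142e+00  1.000e-03 -3.052e+00] F [0.8 1.  0.4] w 0.003
turn [ 0.   0.1 -0. ] shift now-axes [23.4  1.6  1.5] shift target-axes [23.4  1.6  1.5]
```

View pics/s20.png

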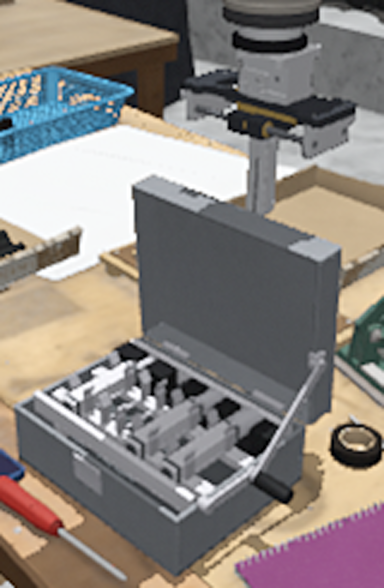

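```bash
cat > arc.py <<'E'
from h import *
import sys
c,s=np.cos(np.radians(5.15)),np.sin(np.radians(5.15)); X=np.array([c,s])
def case():
    p,R,st=Rt(); d=p[:2]-np.array([506.4,-18.]); return d@X, d@np.array([-s,c]), p[2], st
def tcp(a,r=180):
    a=np.radians(a); u=np.array([-np.cos(a),np.sin(a)]);n=np.array([np.sin(a),np.cos(a)])
    return np.array([100,75])+r*u+39*n+np.array([8,0])
a0,a1,n=map(float,sys.argv[1:4]); x,y,z,st=case()
print('now',round(x,1),round(y,1),round(z,1),'F',st['wrist_force'].round(1),'t',round(st['time'],1))
q0=np.array([x,z]); print('path start',tcp(a0).round(1),'off by',(tcp(a0)-q0).round(1))
P=[tcp(a) for a in np.linspace(a0,a1,int(n)+1)]
for i in range(int(n)): d=P[i+1]-P[i]; print('%.1f %.1f'%(-d[0],-d[1]),end=' | ')
E
python3 arc.py 86.5 72.5 11
```

```text
now 157.9 -0.6 258.7 F [ 0.4 -0.1  0.5] t 43.2
path start [135.9 257. ] off by [-21.9  -1.6]
4.1 -0.6 | 4.1 -0.5 | 4.1 -0.4 | 4.1 -0.3 | 4.1 -0.2 | 4.1 -0.1 | 4.1 -0.0 | 4.1 0.1 | 4.1 0.1 | 4.1 0.2 | 4.1 0.3 |
```

```bash
python3 -m handwheel '[[0,0,0,6,0,0.5,0],[0,0,0,6,0,0.5,0],[0,0,0,5,0,0.5,0],[0,0,0,3,0,0,0],[0,0,0,3,0,0,0],[0,0,0,3,0,0,0],[0,0,0,3,0,0,0],[0,0,0,0,0,0,0]]'
python3 arc.py 86.5 72.5 11
```

```text
time: 43.92
tcp_pos: [635.0, -7.0, 256.8]
eef_rot: [-3.142, 0.003, -3.052]
wrist_force: [4.5, 0.0, 3.6]
gripper_width: 0.005
now 129.0 -0.6 256.8 F [4.5 0.  3.6] t 43.9
path start [135.9 257. ] off by [6.9 0.3]
4.1 -0.6 | 4.1 -0.5 | 4.1 -0.4 | 4.1 -0.3 | 4.1 -0.2 | 4.1 -0.1 | 4.1 -0.0 | 4.1 0.1 | 4.1 0.1 | 4.1 0.2 | 4.1 0.3 |
```

```bash
python3 arc.py 84.3 69 12; python3 -m handwheel '[[0,0,0,4,0,-0.4,0],[0,0,0,4,0,-0.3,0],[0,0,0,4,0,-0.2,0],[0,0,0,4,0,-0.1,0],[0,0,0,4,0,0,0],[0,0,0,4,0,0,0],[0,0,0,4,0,0.1,0],[0,0,0,4,0,0.2,0],[0,0,0,4,0,0.3,0],[0,0,0,4,0,0.4,0],[0,0,0,4,0,0.5,0],[0,0,0,4,0,0.6,0]]'; for a in 70 69 68; do python3 arc.py $a 50 12 ; echo; done
```

```text
now 129.0 -0.6 256.8 F [4.5 0.  3.6] t 43.9
path start [128.9 258. ] off by [-0.1  1.2]
4.1 -0.4 | 4.1 -0.3 | 4.1 -0.2 | 4.1 -0.1 | 4.1 -0.1 | 4.1 0.0 | 4.1 0.1 | 4.1 0.2 | 4.1 0.3 | 4.1 0.4 | 4.1 0.5 | 4.1 0.6 | time: 44.92
tcp_pos: [586.5, -11.3, 254.8]
eef_rot: [-3.141, 0.001, -3.052]
wrist_force: [3.4, -0.5, 5.4]
gripper_width: 0.008
now 80.3 -0.6 254.8 F [ 3.4 -0.5  5.4] t 44.9
path start [ 83.1 257.5] off by [2.8 2.6]
5.3 0.8 | 5.3 1.0 | 5.2 1.1 | 5.2 1.3 | 5.2 1.4 | 5.1 1.6 | 5.1 1.7 | 5.0 1.9 | 5.0 2.0 | 4.9 2.1 | 4.8 2.3 | 4.8 2.4 | 
now 80.3 -0.6 254.8 F [ 3.4 -0.5  5.4] t 44.9
path start [ 79.9 257. ] off by [-0.4  2.2]
5.0 0.8 | 5.0 1.0 | 5.0 1.1 | 4.9 1.3 | 4.9 1.4 | 4.9 1.5 | 4.8 1.7 | 4.8 1.8 | 4.7 1.9 | 4.7 2.1 | 4.6 2.2 | 4.5 2.3 | 
now 80.3 -0.6 254.8 F [ 3.4 -0.5  5.4] t 44.9
path start [ 76.7 256.5] off by [-3.6  1.7]
4.7 0.9 | 4.7 1.0 | 4.7 1.1 | 4.7 1.2 | 4.6 1.4 | 4.6 1.5 | 4.5 1.6 | 4.5 1.7 | 4.5 1.8 | 4.4 2.0 | 4.4 2.1 | 4.3 2.2 |
```

Good: the contact force is about 6 N, so the lid is following. I'll keep going along the arc at this rate.

```bash
python3 -m handwheel '[[0,0,0,4,0,0.6,0],[0,0,0,4,0,0.7,0],[0,0,0,4,0,0.8,0],[0,0,0,4,0,0.9,0],[0,0,0,4,0,1,0],[0,0,0,4,0,1.1,0],[0,0,0,3.9,0,1.2,0],[0,0,0,3.9,0,1.3,0],[0,0,0,3.9,0,1.4,0],[0,0,0,3.9,0,1.5,0],[0,0,0,3.8,0,1.6,0],[0,0,0,3.8,0,1.7,0]]'; for a in 55 54 53 ; do python3 arc.py $a 39 12 ; echo; done
python3 -c "
from h import *
crop(eyes.grab_frame('scene'),260,420,80,325,2.4,'s21')"
```

```text
time: 45.92
tcp_pos: [539.1, -15.6, 240.5]
eef_rot: [-3.142, -0.0, -3.052]
wrist_force: [4.5, -1.5, 1.5]
gripper_width: 0.003
now 32.7 -0.5 240.5 F [ 4.5 -1.5  1.5] t 45.9
path start [ 36.7 244.8] off by [4.  4.4]
3.9 1.7 | 3.9 1.8 | 3.8 1.9 | 3.8 2.0 | 3.8 2.1 | 3.7 2.1 | 3.7 2.2 | 3.6 2.3 | 3.5 2.4 | 3.5 2.5 | 3.4 2.6 | 3.4 2.6 | 
now 32.7 -0.5 240.5 F [ 4.5 -1.5  1.5] t 45.9
path start [ 33.8 243.5] off by [1.  3.1]
3.7 1.7 | 3.6 1.7 | 3.6 1.8 | 3.5 1.9 | 3.5 2.0 | 3.5 2.0 | 3.4 2.1 | 3.4 2.2 | 3.3 2.3 | 3.3 2.3 | 3.2 2.4 | 3.2 2.5 | 
now 32.7 -0.5 240.5 F [ 4.5 -1.5  1.5] t 45.9
path start [ 30.8 242.2] off by [-1.9  1.8]
3.4 1.6 | 3.4 1.7 | 3.3 1.7 | 3.3 1.8 | 3.2 1.9 | 3.2 1.9 | 3.2 2.0 | 3.1 2.1 | 3.1 2.1 | 3.0 2.2 | 3.0 2.3 | 2.9 2.3 |
```

View pics/s21.png

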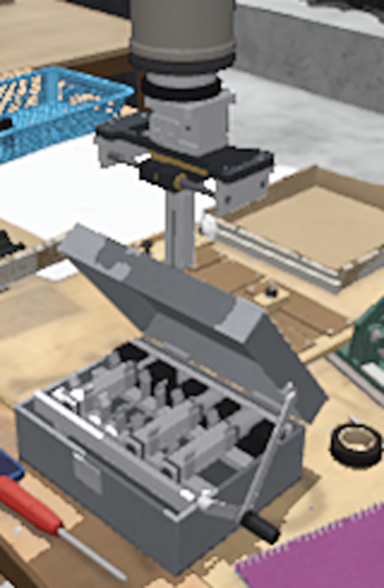

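```bash
python3 -m handwheel '[[0,0,0,3.7,0,1.7,0],[0,0,0,3.6,0,1.7,0],[0,0,0,3.6,0,1.8,0],[0,0,0,3.5,0,1.9,0],[0,0,0,3.5,0,2,0],[0,0,0,3.5,0,2,0],[0,0,0,3.4,0,2.1,0],[0,0,0,3.4,0,2.2,0],[0,0,0,3.3,0,2.3,0],[0,0,0,3.3,0,2.3,0],[0,0,0,3.2,0,2.4,0],[0,0,0,3.2,0,2.5,0]]'; for a in 39 38 37 ; do python3 arc.py $a 24 12 ; echo; done
```

```text
time: 46.97
tcp_pos: [498.1, -19.1, 215.6]
eef_rot: [3.142, -0.0, -3.052]
wrist_force: [3.7, 1.5, 1.7]
gripper_width: 0.004
now -8.3 -0.4 215.6 F [3.7 1.5 1.7] t 47.0
path start [ -7.3 218.6] off by [1. 3.]
3.1 2.6 | 3.0 2.6 | 3.0 2.7 | 2.9 2.7 | 2.9 2.8 | 2.8 2.9 | 2.7 2.9 | 2.7 3.0 | 2.6 3.1 | 2.5 3.1 | 2.5 3.2 | 2.4 3.2 | 
now -8.3 -0.4 215.6 F [3.7 1.5 1.7] t 47.0
path start [ -9.8 216.6] off by [-1.5  1. ]
2.9 2.4 | 2.8 2.5 | 2.8 2.5 | 2.7 2.6 | 2.7 2.7 | 2.6 2.7 | 2.5 2.8 | 2.5 2.8 | 2.4 2.9 | 2.4 2.9 | 2.3 3.0 | 2.2 3.0 | 
now -8.3 -0.4 215.6 F [3.7 1.5 1.7] t 47.0
path start [-12.3 214.5] off by [-4.  -1.1]
2.6 2.3 | 2.6 2.3 | 2.5 2.4 | 2.5 2.4 | 2.4 2.5 | 2.4 2.5 | 2.3 2.6 | 2.3 2.6 | 2.2 2.7 | 2.2 2.7 | 2.1 2.7 | 2.1 2.8 |
```

```bash
python3 -m handwheel '[[0,0,0,3,0,2.5,0],[0,0,0,2.9,0,2.5,0],[0,0,0,2.9,0,2.6,0],[0,0,0,2.8,0,2.7,0],[0,0,0,2.8,0,2.8,0],[0,0,0,2.7,0,2.8,0],[0,0,0,2.6,0,2.9,0],[0,0,0,2.6,0,2.9,0],[0,0,0,2.5,0,3,0],[0,0,0,2.4,0,3,0],[0,0,0,2.4,0,3.1,0],[0,0,0,2.3,0,3.1,0]]'; for a in 24 23 22 ; do python3 arc.py $a 10 12 ; echo; done
```

```text
time: 47.97
tcp_pos: [466.4, -22.1, 181.6]
eef_rot: [-3.142, -0.0, -3.052]
wrist_force: [4.3, -0.1, 2.4]
gripper_width: 0.007
now -40.2 -0.5 181.6 F [ 4.3 -0.1  2.4] t 48.0
path start [-40.6 183.8] off by [-0.4  2.3]
2.2 3.0 | 2.1 3.1 | 2.1 3.1 | 2.0 3.2 | 1.9 3.2 | 1.9 3.3 | 1.8 3.3 | 1.7 3.3 | 1.7 3.4 | 1.6 3.4 | 1.5 3.4 | 1.5 3.5 | 
now -40.2 -0.5 181.6 F [ 4.3 -0.1  2.4] t 48.0
path start [-42.5 181.2] off by [-2.3 -0.3]
2.0 2.9 | 1.9 2.9 | 1.9 2.9 | 1.8 3.0 | 1.8 3.0 | 1.7 3.0 | 1.6 3.1 | 1.6 3.1 | 1.5 3.1 | 1.5 3.2 | 1.4 3.2 | 1.3 3.2 | 
now -40.2 -0.5 181.6 F [ 4.3 -0.1  2.4] t 48.0
path start [-44.3 178.6] off by [-4.1 -3. ]
1.8 2.7 | 1.7 2.7 | 1.7 2.7 | 1.6 2.8 | 1.6 2.8 | 1.5 2.8 | 1.5 2.8 | 1.4 2.9 | 1.4 2.9 | 1.3 2.9 | 1.3 2.9 | 1.2 3.0 |
```

```bash
python3 -m handwheel '[[0,0,0,2,0,3,0],[0,0,0,1.9,0,3,0],[0,0,0,1.9,0,3,0],[0,0,0,1.8,0,3.1,0],[0,0,0,1.8,0,3.1,0],[0,0,0,1.7,0,3.1,0],[0,0,0,1.6,0,3.2,0],[0,0,0,1.6,0,3.2,0],[0,0,0,1.5,0,3.2,0],[0,0,0,1.5,0,3.2,0],[0,0,0,1.4,0,3.2,0],[0,0,0,0,0,0,0]]'; for a in 12 11 10 9 ; do python3 arc.py $a 0 12 ; echo; done
python3 -c "
from h import *
crop(eyes.grab_frame('scene'),260,420,80,325,2.4,'s22')"
```

```text
time: 48.97
tcp_pos: [447.4, -23.8, 146.9]
eef_rot: [-3.142, -0.001, -3.052]
wrist_force: [-0.6, -0.6, -0.1]
gripper_width: 0.005
now -59.3 -0.5 146.9 F [-0.6 -0.6 -0.1] t 49.0
path start [-60.  150.6] off by [-0.6  3.7]
1.3 2.9 | 1.2 3.0 | 1.2 3.0 | 1.1 3.0 | 1.1 3.0 | 1.0 3.0 | 1.0 3.1 | 0.9 3.1 | 0.9 3.1 | 0.8 3.1 | 0.8 3.1 | 0.7 3.1 | 
now -59.3 -0.5 146.9 F [-0.6 -0.6 -0.1] t 49.0
path start [-61.3 147.6] off by [-1.9  0.8]
1.1 2.7 | 1.1 2.7 | 1.1 2.8 | 1.0 2.8 | 1.0 2.8 | 0.9 2.8 | 0.9 2.8 | 0.8 2.8 | 0.8 2.8 | 0.7 2.9 | 0.7 2.9 | 0.6 2.9 | 
now -59.3 -0.5 146.9 F [-0.6 -0.6 -0.1] t 49.0
path start [-62.5 144.7] off by [-3.2 -2.2]
1.0 2.5 | 1.0 2.5 | 0.9 2.5 | 0.9 2.5 | 0.8 2.5 | 0.8 2.6 | 0.8 2.6 | 0.7 2.6 | 0.7 2.6 | 0.7 2.6 | 0.6 2.6 | 0.6 2.6 | 
now -59.3 -0.5 146.9 F [-0.6 -0.6 -0.1] t 49.0
path start [-63.7 141.7] off by [-4.4 -5.2]
0.9 2.3 | 0.8 2.3 | 0.8 2.3 | 0.8 2.3 | 0.7 2.3 | 0.7 2.3 | 0.7 2.3 | 0.6 2.3 | 0.6 2.3 | 0.6 2.3 | 0.6 2.3 | 0.5 2.4 |
```

View pics/s22.png

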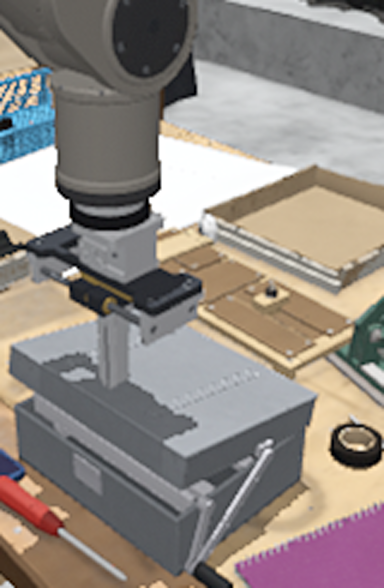

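```bash
python3 -m handwheel '[[0,0,0,1,0,2.5,0],[0,0,0,1,0,2.5,0],[0,0,0,0.9,0,2.5,0],[0,0,0,0.9,0,2.5,0],[0,0,0,0.8,0,2.5,0],[0,0,0,0.8,0,2.5,0],[0,0,0,0.7,0,2.4,0],[0,0,0,0.6,0,2.3,0],[0,0,0,0.5,0,2.2,0],[0,0,0,0.5,0,2,0],[0,0,0,0.5,0,2,0],[0,0,0,0,0,0,0]]'; python3 -m handwheel '[[0,0,0,0,0,1.5,0],[0,0,0,0,0,1.5,0],[0,0,0,0,0,1,0],[0,0,0,0,0,0,0]]'
```

```text
time: 50.02
tcp_pos: [439.8, -24.4, 121.3]
eef_rot: [-3.142, -0.0, -3.052]
wrist_force: [0.2, 0.3, 0.7]
gripper_width: 0.005
time: 50.35
tcp_pos: [439.8, -24.4, 117.5]
eef_rot: [-3.142, -0.0, -3.052]
wrist_force: [0.3, 0.6, 0.2]
gripper_width: 0.006
```

```bash
python3 -c "
from h import *
crop(eyes.grab_frame('scene'),240,420,130,330,3,'s23')"
```

```text
(no output)
```

View pics/s23.png

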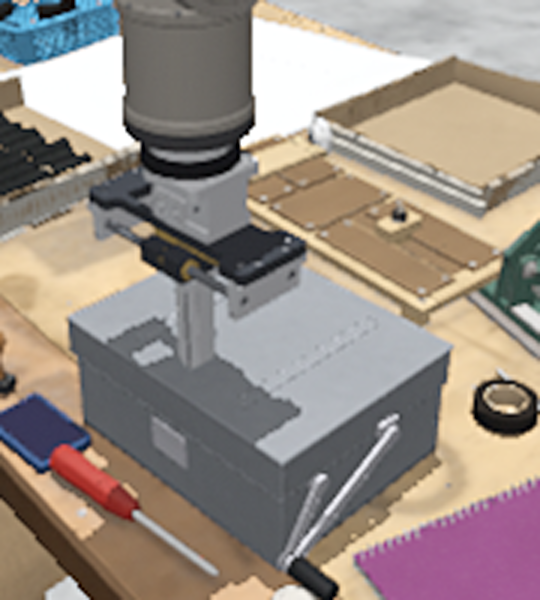

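```bash
python3 -m handwheel '[[0,0,0,0,0,1,0],[0,0,0,0,0,1,0],[0,0,0,0,0,1,0],[0,0,0,0,0,0,0]]';python3 -m handwheel '[[0,0,0,0,0,0.7,0],[0,0,0,0,0,0.7,0],[0,0,0,0,0,0,0]]'
```

```text
time: 50.73
tcp_pos: [439.8, -24.5, 114.5]
eef_rot: [-3.142, -0.0, -3.052]
wrist_force: [-0.3, -0.4, -0.1]
gripper_width: 0.005
time: 50.98
tcp_pos: [440.0, -24.4, 114.0]
eef_rot: [3.141, 0.0, -3.052]
wrist_force: [-8.1, 0.3, 23.7]
gripper_width: 0.002
```

```bash
python3 -m handwheel '[[0,0,0,0,0,-1,0],[0,0,0,0,0,-10,0],[0,0,0,0,0,-25,0],[0,0,0,0,0,-35,0],[0,0,0,0,0,-35,0],[0,0,0,0,0,-35,0],[0,0,0,0,35,-35,0],[0,0,0,0,35,0,0],[0,0,0,0,35,0,0],[0,0,0,0,35,0,0],[0,0,0,0,35,0,0],[0,0,0,0,35,0,0]]'
python3 -m handwheel '[[0,0,0,0,0,0,0],[0,0,0,0,0,0,0]]'
python3 -c "
from h import *
crop(eyes.grab_frame('scene'),240,420,130,330,3,'s24');crop(eyes.grab_frame('top'),200,480,130,290,2.8,'t24')"
```

```text
time: 51.98
tcp_pos: [421.2, 180.8, 284.7]
eef_rot: [3.141, 0.001, -3.052]
wrist_force: [0.8, 0.4, -0.4]
gripper_width: 0.006
time: 52.15
tcp_pos: [421.2, 180.7, 284.1]
eef_rot: [-3.141, 0.0, -3.049]
wrist_force: [-0.3, -0.7, -0.2]
gripper_width: 0.005
```

View pics/s24.png

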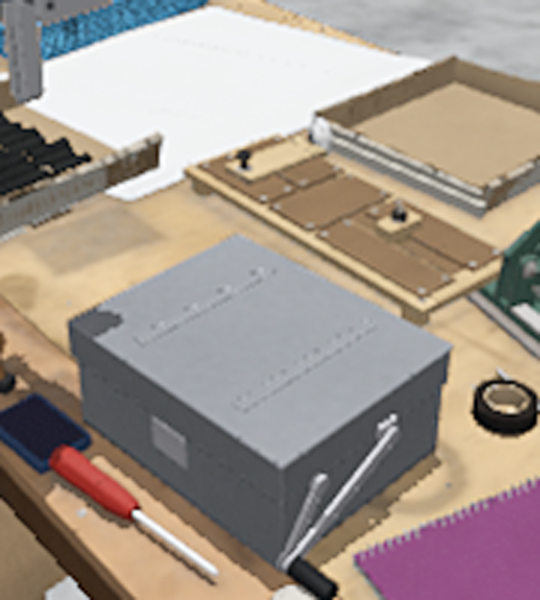

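View pics/t24.png

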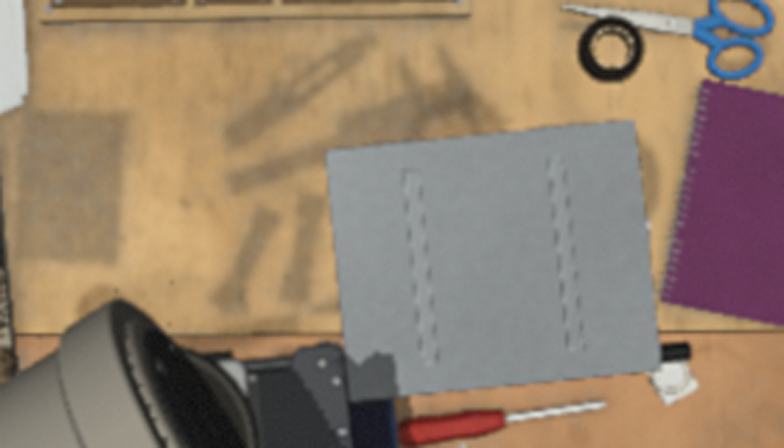

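The lid sits flush on the rim and the stay has folded down. No gauges are left on the bench, and the robot is clear of everything.

```bash
python3 -c "
from station import bot; print(bot.close_job())"
```

```text
the job is handed in; nothing more can be done
None
```

I put the three gauges that were on the bench back in their case and shut the lid. The job was handed in at about 52 s.

- **Gauges:** I found the 10, 20 and 25 mm gauges; the 15 mm one was absent. I snapped them into places 1, 3 and 4 from the left, plugs to the back, and left place 2 empty. The 20 and 25 mm handles pressed on the rails with about 8 to 11 N before I let go. The 10 mm gauge showed no rail force on release. I pressed it from above, and its top stopped at 88 mm with 19 N, which is fully down.
- **Stay and lid:** I pushed the knuckle down about 35 mm, and the picture showed the stay broken. I then led the lid down its arc at about 0.25 rad/s, with roughly 5 to 6 N at the finger.
- **Last checks:** A final press on the lid met firm resistance at 114.0 mm with 24 N, the height of a fully shut lid. The last pictures show it flush on the rim, the stay folded and the bench clear of gauges. The robot was touching nothing.

**One reading that disagreed:** the finger felt almost no force over the last 33 mm of the lid's travel. The lid may have dropped that last stretch ahead of the finger instead of being led down, so I can't confirm the end of the closing was as slow as the rest.

I saw no sign of a gauge being knocked or of the grip slackening.

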